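# Drive the last saddle-clip screw of a laboratory service pipe

## Task

One of the two clips that hold the copper service pipe on the sloping box still has its lower self-tapping screw standing proud. Take the hex-socket nut driver from the tool stand, set it square over that screw's head, press firmly along the screw and turn clockwise until the screw has cut its thread and its flange is home on the clip, then stand the driver back upright in an empty hole of the stand and leave the other things alone.

Things in the scene. Friction and masses are not known exactly. Their poses are not given: they have to be found in the camera images.
- nut_driver: short hex-socket nut driver, 112 mm long, 0.15 kg, standing tip down in either hole of the stand, at any yaw. Origin: centre of the socket's mouth (its tip); +z runs up its axis to the handle. Socket: hexagonal recess 13.8 mm across flats, 7.2 mm deep, corners at +-x and every 60 degrees on; steel nose 23 mm across up to z = 20 mm, then a 10 mm shank
- driver_grip (a point): point on the nut driver's axis, 82 mm above its tip, in the middle of the handle: a good height to grip. Black hexagonal handle, 26 mm across flats, from z = 46 to 112 mm of the driver; its flats face the driver's +-y and every 60 degrees on. Below it a round guard, 36 mm in diameter, at z = 42 to 46 mm
- screw_top (a point): centre of the top of the proud screw's head; +z is the screw's axis, out of the panel, 35 degrees from vertical. Turns with the screw: hexagon 13 mm across flats, corners at +-x, flats at +-y and every 60 degrees on. From the top down: 2.5 mm chamfer (8.4 to 13 mm wide), 5 mm hexagon, flange 18 mm in diameter and 1.5 mm thick; its underside, 9 mm below this point, starts 4 mm off the clip
- screw_feed (a joint): how far the screw is driven in, m: 0 at the start, 0.004 home. Turned clockwise (looking at the head) it can go in 5 mm a turn (0.8 mm a rad), but goes only while pressed along its axis with over 10 N, all the way; pressed less it turns round without advancing, and pressing without turning does not drive it. 13 to 20 N is a good press; turning takes up to 0.1 N m. About 0.8 turn brings it home
- service_box: fixed grey sheet-metal box, 200 mm deep, 400 mm long (y), 142 mm high at its back; its front (at -x of its frame) is 30 mm high, from there a panel rises at 35 degrees over 160 mm. Origin: centre of its underside. A 22 mm copper pipe runs along y, its axis 14.5 mm off the panel, 36 mm up the slope from the lower screws; a cock with a lever sits in its middle
- saddle_loose: fixed steel pipe saddle clip, 26 mm wide; its lower ear (37 mm down the slope x 26 x 3 mm thick) holds the proud screw, 13 mm from the ear's lower edge. It is the left or the right one of two alike. Origin: level with the box's underside, plumb below the point where the screw's axis meets the panel; yaw as the box
- saddle_tight: the other clip, 180 mm along the pipe, both screws already home
- tool_stand: fixed white stand, base 100 x 220 mm; upper plate 80 x 200 mm, its top 70 mm above the bench, open in front, two round holes 28 mm in diameter 90 mm apart along its y. Origin: centre of its underside
- hole_left (a point): centre of the stand's hole on its +y side, at the plate's top; a driver standing here rests with its guard on the plate, its tip 42 mm below
- hole_right (a point): the same on its -y side
- slot_driver: slotted screwdriver with a round black handle up to 27 mm thick, 131 mm long, thin flat blade; stands in the other hole; to be left alone. Origin at its tip
- tube_rack: loose white test-tube rack, 85 x 250 mm, with five glass tubes up to 153 mm high; to be left alone. Origin: centre of its underside
- beaker: loose empty glass beaker, 74 mm across, 100 mm high; to be left alone. Origin: centre of its underside
- tube_clamp: loose wire test-tube clamp lying on the bench, 165 x 42 x 6 mm; to be left alone
There are look-alikes about, which are no part of the job. Leave any brown look-alike of the nut_driver alone.

How it is judged:
By the outcome, as a careful person would: the job done as asked, in the order asked, and still so for the second after the job is handed in, with the robot touching nothing.
It also fails if it takes over 72 s, if anything falls off the work surface, if the arm or the gripper's body presses on something with over 40 N, if the wrist force passes 120 N, or if a joint passes its speed limit or range.

## Robot

A 6-joint arm with a two-finger parallel gripper is mounted at the origin on the work surface. World frame = base frame: x ahead of the robot, y to its left, z up, the work surface at z = 0. Lengths are in m, angles in rad, forces in N, time in s.
With the tool pointing down it reaches from about 0.35 to 0.975 m from the base axis. Payload 4.9 kg.
Tool frame: the origin (TCP) lies on the centre line of the jaws, within the pads' length; the fingertips stand manip.tcp_to_tips ahead of it and the grasp point (between the pads) is the TCP (manip.tcp_to_tips is the distance from the TCP to the fingertips, in m); y points along the fingers, z is the direction in which the jaws open and shut, and the axes are right-handed (so a half turn about y gives the same grasp; the last joint's range is limited). The gripper opens to 85 mm and grips with 20 to 120 N. Pads are 22 mm wide; open, the fingers measure 114 mm over their backs; the gripper's body (76 mm by 85 mm) begins 54 mm behind the grasp point. The pads swing forward as they close: fully open they stand 13 mm farther back than shut.
Start: joints at [0.981, 0.053, 1.613, -0, 1.476, -0.119], TCP at [0.283, 0.557, 0.25] pointing down, gripper open.
Joint ranges: [-3.01, 3.01], [-1.01, 2.22], [0.06, 2.58], [-1.02, 4.17], [0.09, 2.62], [-3.14, 3.14]. Speed limits (rad/s): [2.57, 2.57, 3.14, 3.14, 3.14, 3.14].

## Interface

Orientations are given as a unit quaternion [w, x, y, z].
In Python, from plant import manip gives the robot as it stands.
- The arm moves only by the tool apply_moves, never from a script. Its argument "moves" is a list of rows, each a list of 7 numbers: the gripper's target within -1 to 1 (shut at 1, half-way at 0, fully open at -1), then the shift along the tool's x, y, z in mm, then the turn, a rotation vector about the tool's x, y, z in degrees. A call has 1 to 20 rows; each row shifts and turns the commanded pose from where the row before left it, along the tool's axes as they then stand; what a row does not reach is not made up. A row lasts 1/10 s, in which the tool goes at most 50 mm and 8.59 degrees, less where a joint would pass 70% of its speed; a pose out of reach is approached as far as the arm can. A call with a gripper value outside its range is refused whole. The fingers move at their own pace and stop on an object; the grip force is fixed at half the most. Time passes only in rows, so rows that do not move let the fingers close. It gives the time, the measured TCP pose, the force and the opening at its end, in the units of the state.
- manip.state(): the state, without advancing time (a new reading comes with each control period).
- manip.grab_frame(name): name is "scene" or "top" or "wrist"; returns the picture (480x640x3 uint8, blue, green, red); there is no depth.
- manip.calibration(name): a dict with "mtx" (3x3 intrinsics, pixels), "T" (4x4, takes a point from camera to world coordinates); the wrist camera has in their place "T_tool_cam" (4x4, takes a point from camera to tool coordinates, whose origin is the TCP and whose axes are the tool frame's). Camera axes: x right, y down, z forward; pixel columns grow to the right and rows downward; lengths in m; the calibration is good to about 2 mm. A picture is of the moment at which its call begins: read the wrist's pose just before it. calibration takes no time and is no camera call.
- manip.job_done(): hands the job in, once; it reports no verdict.
The state is a dict: "time": time; "joint_pos": joint angles; "joint_vel": joint speeds; "joint_efforts": joint torques, N m; "tool_pos": TCP position; "tool_rot": TCP orientation; "contact_force": force on the tool from outside, world axes, zero at the start; "ft_torque": the same for the moment, N m; "gripper_width": opening from 0.0 (shut) to 1.0 (fully open).
Only numpy, scipy, OpenCV 4.12 (cv2) and the standard library are available. Lean on these libraries where they do the work, as an engineer would, in place of code of your own. Each camera call takes 0.05 s, during which the arm holds its last target. There are 200 camera calls.

## Working session

There is one attempt and no reset: what is moved stays moved. The work goes in short steps, Python scripts to look and compute and a tool call to move; the robot and the scene stay as the last step left them, time stands still between calls to the robot, and variables do not carry over. Pictures are saved under pics/ and viewed, about 8 in all and at most 12, crops included, and the job is handed in when it is done.

Besides the shell and the picture viewer there is one more tool, called after "Call:" in YAML: its name, and indented under it one key for each argument. apply_moves: Moves the arm, as the interface text tells. Its arguments: {"type":"object","properties":{"moves":{"type":"array","items":{"type":"array","items":{"type":"number"}}}},"required":["moves"]}

```bash
ls; mkdir -p pics; python3 - <<'E'
from plant import manip
import cv2,numpy as np
np.set_printoptions(precision=4,suppress=True)
print(manip.state(), manip.tcp_to_tips)
for n in("scene","top","wrist"):
    cv2.imwrite(f"pics/{n}0.png",manip.grab_frame(n)); print(n,manip.calibration(n))
E
```

```text
pics
{'time': 0.0, 'joint_pos': array([ 0.981 ,  0.0533,  1.6143, -0.    ,  1.476 , -0.119 ]), 'joint_vel': array([ 0.0007, -0.0004, -0.0017, -0.0011, -0.0007,  0.0001]), 'joint_efforts': array([  0.0013, -39.3704, -37.017 ,  -0.    ,   0.0073,  -0.    ]), 'tool_pos': array([0.2832, 0.5565, 0.2491]), 'tool_rot': array([-0.6869,  0.6883, -0.1652,  0.1647]), 'contact_force': array([ 0.2108, -0.2831, -0.5353]), 'ft_torque': array([ 0.0205,  0.0018, -0.0178]), 'gripper_width': 1.0037779490624668} 0.019
scene {'mtx': array([[601.8104,   0.    , 319.6232],
       [  0.    , 601.8104, 239.5377],
       [  0.    ,   0.    ,   1.    ]]), 'T': array([[-0.7715,  0.5393, -0.3375,  0.935 ],
       [ 0.6361,  0.6434, -0.4261,  0.4669],
       [-0.0126, -0.5434, -0.8394,  1.1591],
       [ 0.    ,  0.    ,  0.    ,  1.    ]])}
top {'mtx': array([[476.3387,   0.    , 318.1056],
       [  0.    , 476.3387, 247.7483],
       [  0.    ,   0.    ,   1.    ]]), 'T': array([[ 0.0144, -0.9777,  0.2096,  0.2645],
       [-0.9999, -0.015 , -0.0013, -0.0669],
       [ 0.0045, -0.2095, -0.9778,  1.3056],
       [ 0.    ,  0.    ,  0.    ,  1.    ]])}
wrist {'mtx': array([[381.1658,   0.    , 310.0987],
       [  0.    , 381.1658, 243.9845],
       [  0.    ,   0.    ,   1.    ]]), 'T_tool_cam': array([[-0.0001,  0.9502,  0.3117, -0.0795],
       [ 0.0011, -0.3117,  0.9502, -0.123 ],
       [ 1.    ,  0.0005, -0.001 ,  0.0006],
       [ 0.    ,  0.    ,  0.    ,  1.    ]])}
```

View pics/scene0.png

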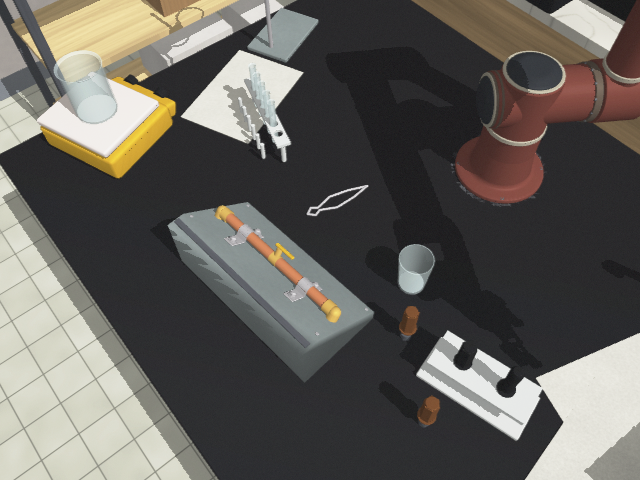

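View pics/top0.png

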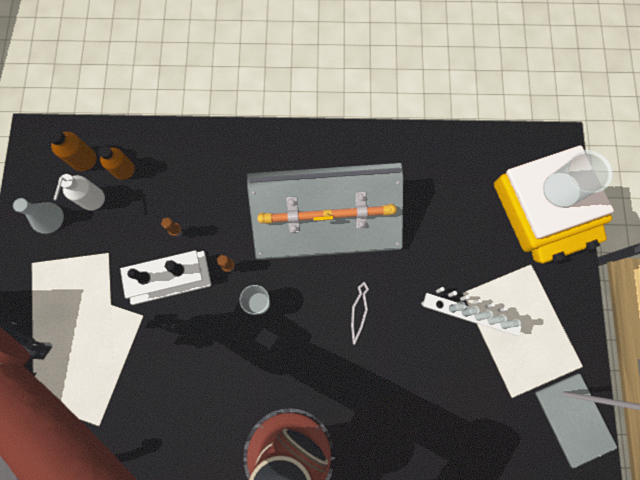

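```bash
cat > h.py <<'E'
from plant import manip
import cv2,numpy as np
from scipy.spatial.transform import Rotation as R
np.set_printoptions(precision=4,suppress=True)
def tool(s=None):
    s=s or manip.state(); q=s['tool_rot']; T=np.eye(4)
    T[:3,:3]=R.from_quat([q[1],q[2],q[3],q[0]]).as_matrix(); T[:3,3]=s['tool_pos']; return T
def cam(n,Tt=None):
    c=manip.calibration(n)
    return c['mtx'], (c['T'] if n!='wrist' else Tt@c['T_tool_cam'])
def ray(K,T,uv):
    d=T[:3,:3]@(np.linalg.inv(K)@[uv[0],uv[1],1.]); return T[:3,3],d/np.linalg.norm(d)
def onz(K,T,uv,z):
    o,d=ray(K,T,uv); return o+d*(z-o[2])/d[2]
def tri(obs): # list of (K,T,uv): point + residuals
    A=np.zeros((3,3));b=np.zeros(3);L=[]
    for K,T,uv in obs:
        o,d=ray(K,T,uv);P=np.eye(3)-np.outer(d,d);A+=P;b+=P@o;L.append((P,o))
    x=np.linalg.solve(A,b); return x,[np.linalg.norm(P@(x-o))*1e3 for P,o in L]
def proj(K,T,p):
    c=np.linalg.inv(T)@np.append(p,1); u=K@c[:3]; return u[:2]/u[2]
E
python3 - <<'E'
from h import *
Kt,Tt=cam('top');Ks,Ts=cam('scene')
for nm,a,b in [('handleA(right in img scene)',(138,272),(509,380)),('B',(173,265),(465,353)),('clipL',(293,200),(304,290)),('clipR',(361,195),(244,236))]:
    print(nm,tri([(Kt,Tt,a),(Ks,Ts,b)]))
for uv,z in [((126,297),.07),((202,252),.07),((122,268),.07),((207,288),.07)]: print(onz(Kt,Tt,uv,z))
# box corners
for uv,z in [((255,258),.03),((402,247),.03),((248,174),.142),((402,165),.142)]: print('box',onz(Kt,Tt,uv,z))
s=cv2.imread('pics/scene0.png')
a=cv2.resize(s[320:440,400:560],None,fx=5,fy=5,interpolation=cv2.INTER_CUBIC)
cv2.imwrite('pics/c1.png',a)
b=cv2.resize(s[200:330,200:360],None,fx=4.6,fy=4.6,interpolation=cv2.INTER_CUBIC)
cv2.imwrite('pics/c2.png',b)
E
```

```text
handleA(right in img scene) (array([0.4487, 0.3847, 0.1192]), [np.float64(1.2660771696702553), np.float64(1.2660771696703332)])
B (array([0.4689, 0.2992, 0.1147]), [np.float64(0.8722189363754442), np.float64(0.8722189363753228)])
clipL (array([0.6291, 0.0079, 0.1404]), [np.float64(13.560528802448264), np.float64(13.56052880244829)])
clipR (array([ 0.6447, -0.1664,  0.1416]), [np.float64(12.941467044847965), np.float64(12.941467044847794)])
[0.3912 0.4272 0.07  ]
[0.5131 0.2383 0.07  ]
[0.4671 0.4452 0.07  ]
[0.4177 0.2191 0.07  ]
box [0.5067 0.1029 0.03  ]
box [ 0.5435 -0.2986  0.03  ]
box [0.7058 0.1154 0.142 ]
box [ 0.737  -0.2831  0.142 ]
```

View pics/c2.png

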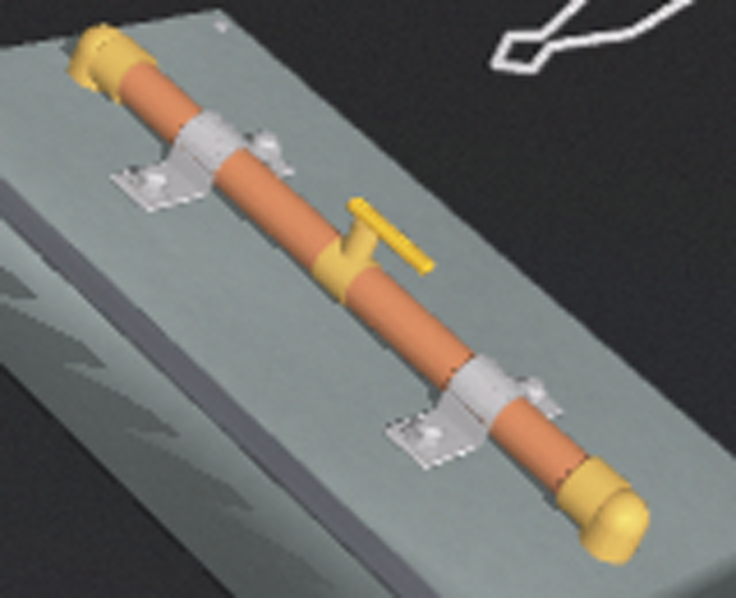

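```bash
cat >> h.py <<'E'
from scipy.linalg import logm,expm
def pose(p,y,z):
    "tool pose from TCP, finger direction y, jaw direction hint z"
    y=np.array(y,float);y/=np.linalg.norm(y);z=np.array(z,float);z=z-y*(y@z);z/=np.linalg.norm(z)
    T=np.eye(4);T[:3,0]=np.cross(y,z);T[:3,1]=y;T[:3,2]=z;T[:3,3]=p;return T
def plan(goal,n=None,frm=None):
    T=tool() if frm is None else frm
    D=np.linalg.inv(T)@goal; ang=np.degrees(np.linalg.norm(R.from_matrix(D[:3,:3]).as_rotvec()))
    m=int(np.ceil(max(np.linalg.norm(D[:3,3])*1e3/45,ang/8.5,1)))
    n=n or m
    E=expm(np.real(logm(D))/n)
    print('rows',n,'shift',np.round(E[:3,3]*1e3,2),'turn',np.round(np.degrees(R.from_matrix(E[:3,:3]).as_rotvec()),3), 'tot',np.linalg.norm(D[:3,3])*1e3,ang)
E
python3 - <<'E'
from h import *
T=tool();print(T)
# keep orientation, go over the stand
plan(pose([.457,.342,.30],[0,0,-1],T[:3,2]))
E
```

```text
[[ 0.8912 -0.0009  0.4536  0.2832]
 [-0.4536 -0.0013  0.8912  0.5566]
 [-0.0002 -1.     -0.0015  0.2494]
 [ 0.      0.      0.      1.    ]]
rows 7 shift [ 36.03  -7.23 -16.08] turn [ 0.013 -0.    -0.002] tot 280.77222532563127 0.08843766392308719
```

View pics/c1.png

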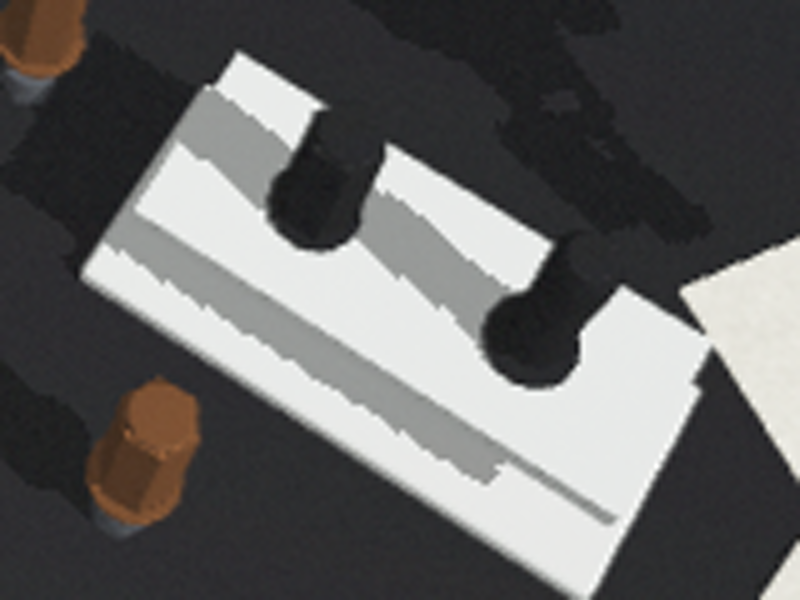

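c1 shows both black handles in the stand with a guard-like base on each, too dark to tell apart. I'll move the wrist camera over the stand.

Call:
apply_moves:
  moves:
    - [-1,36,-7,-16,0,0,0]
    - [-1,36,-7,-16,0,0,0]
    - [-1,36,-7,-16,0,0,0]
    - [-1,36,-7,-16,0,0,0]
    - [-1,36,-7,-16,0,0,0]
    - [-1,36,-7,-16,0,0,0]
    - [-1,36,-7,-16,0,0,0]
    - [-1,0,0,0,0,0,0]

```text
time: 0.95
tool_pos: [0.4599, 0.3399, 0.3002]
tool_rot: [0.687, -0.687, 0.166, -0.168]
contact_force: [0.2, 0.5, 0.3]
gripper_width: 1.0
```

```bash
python3 - <<'E'
from h import *
T=tool();np.save('Tw1',T);im=manip.grab_frame('wrist');cv2.imwrite('pics/w1.png',im)
print(T)
g=np.clip(im.astype(float)*2.2,0,255).astype(np.uint8);cv2.imwrite('pics/w1b.png',g)
E
```

```text
[[ 0.8887  0.0022  0.4584  0.4599]
 [-0.4584 -0.0005  0.8887  0.3399]
 [ 0.0022 -1.      0.0006  0.3002]
 [ 0.      0.      0.      1.    ]]
```

View pics/w1b.png

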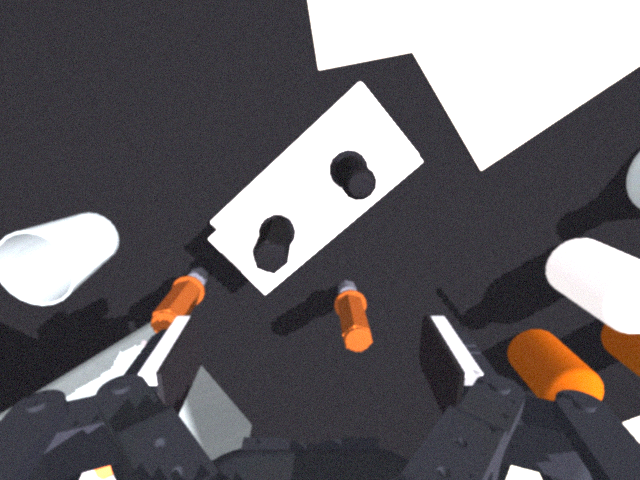

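```bash
python3 - <<'E'
from h import *
T=np.load('Tw1.npy');K,C=cam('wrist',T)
print(onz(K,C,(270,254),.14),onz(K,C,(358,183),.14))
print('holes?',onz(K,C,(277,232),.074),onz(K,C,(349,168),.074))
im=cv2.imread('pics/w1.png')
g=np.clip(im[200:290,230:310].astype(float)*5,0,255).astype(np.uint8)
cv2.imwrite('pics/w1c.png',cv2.resize(g,None,fx=6,fy=6,interpolation=cv2.INTER_CUBIC))
E
```

```text
[0.4652 0.302  0.14  ] [0.4462 0.3874 0.14  ]
holes? [0.4665 0.3014 0.074 ] [0.4435 0.3884 0.074 ]
```

View pics/w1c.png

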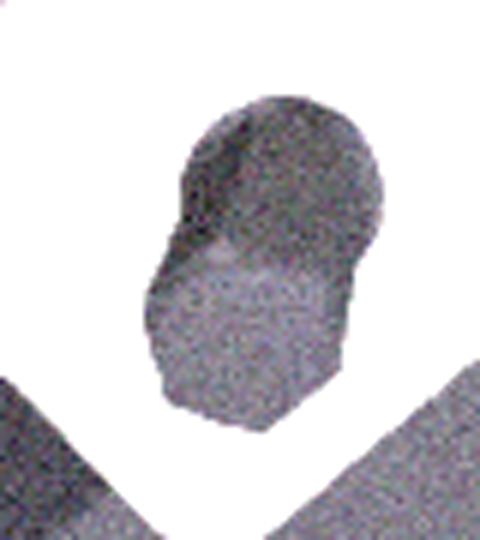

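```bash
python3 - <<'E'
from h import *
T=np.load('Tw1.npy');K,C=cam('wrist',T)
P=[onz(K,C,(230+x/6,200+y/6),.138) for x,y in [(145,315),(165,400),(262,432),(342,368),(352,285)]]
for a,b in zip(P,P[1:]):
    d=b-a; print(a[:2],'edge len mm',np.linalg.norm(d)*1e3,'normal deg mod60',(np.degrees(np.arctan2(d[1],d[0]))+90)%60)
print('jaw yaw now',np.degrees(np.arctan2(T[1,2],T[0,2])), manip.state()['joint_pos'])
E
```

```text
[0.4589 0.2909] edge len mm 12.26323341334629 normal deg mod60 12.689782185484006
[0.4706 0.2873] edge len mm 13.659150945962676 normal deg mod60 12.939002105080306
[0.4806 0.2966] edge len mm 14.301160788541226 normal deg mod60 12.81657452797333
[0.4775 0.3105] edge len mm 11.788602619256395 normal deg mod60 55.22024273382863
jaw yaw now 62.71525300105284 [ 0.5099 -0.0991  1.6805  0.0001  1.5596 -0.5864]
```

w1b/w1c: the hexagonal handle, i.e. the nut driver, is at (270,253), in the right hole; the round slot-driver handle is at (358,183). Next I'll look at the clips from two wrist poses.

```bash
python3 - <<'E'
from h import *
c=np.radians(4.9);ax=np.array([np.cos(c),np.sin(c),0]);ay=np.array([-np.sin(c),np.cos(c),0])
y=ax*np.sin(np.radians(35))-np.array([0,0,np.cos(np.radians(35))])
g=pose([.53,-.0,.21],y,ay); plan(g)
plan(pose([.53,-.16,.21],y,ay),frm=g)
E
```

```text
rows 9 shift [ 13.65  13.21 -36.19] turn [ 1.085 -3.453 -3.783] tot 360.19049447130857 47.12293932615897
rows 4 shift [ -2.8   -1.96 -39.85] turn [ 0.  0. -0.] tot 160.0 1.6385227086643283e-15
```

Call:
apply_moves:
  moves:
    - [-1,13.7,13.2,-36.2,1.1,-3.45,-3.8]
    - [-1,13.7,13.2,-36.2,1.1,-3.45,-3.8]
    - [-1,13.7,13.2,-36.2,1.1,-3.45,-3.8]
    - [-1,13.7,13.2,-36.2,1.1,-3.45,-3.8]
    - [-1,13.7,13.2,-36.2,1.1,-3.45,-3.8]
    - [-1,13.7,13.2,-36.2,1.1,-3.45,-3.8]
    - [-1,13.7,13.2,-36.2,1.1,-3.45,-3.8]
    - [-1,13.7,13.2,-36.2,1.1,-3.45,-3.8]
    - [-1,13.7,13.2,-36.2,1.1,-3.45,-3.8]
    - [-1,0,0,0,0,0,0]
    - [-1,0,0,0,0,0,0]

```text
time: 2.1
tool_pos: [0.5287, 0.0039, 0.209]
tool_rot: [0.685, -0.664, -0.239, -0.183]
contact_force: [-0.1, -0.5, -1.3]
gripper_width: 1.001
```

```bash
python3 - <<'E'
from h import *
T=tool();np.save('Tw2',T);im=manip.grab_frame('wrist');cv2.imwrite('pics/w2.png',im)
print(T,manip.state()['joint_pos'])
E
```

```text
[[ 0.8187  0.568  -0.0847  0.5287]
 [ 0.067   0.052   0.9964  0.0039]
 [ 0.5703 -0.8214  0.0045  0.209 ]
 [ 0.      0.      0.      1.    ]] [-0.2196 -0.5321  2.2464  0.2343  0.8562 -1.9777]
```

Call:
apply_moves:
  moves:
    - [-1,-3,-2,-40,0,0,0]
    - [-1,-3,-2,-40,0,0,0]
    - [-1,-3,-2,-40,0,0,0]
    - [-1,-3,-2,-40,0,0,0]
    - [-1,0,0,0,0,0,0]
    - [-1,0,0,0,0,0,0]

```text
time: 2.75
tool_pos: [0.5291, -0.1557, 0.2096]
tool_rot: [0.684, -0.663, -0.241, -0.183]
contact_force: [-0.5, 0.7, -0.3]
gripper_width: 1.002
```

```bash
python3 - <<'E'
from h import *
T=tool();np.save('Tw3',T);im=manip.grab_frame('wrist');cv2.imwrite('pics/w3.png',im)
print(T)
a=cv2.imread('pics/w2.png')
cv2.imwrite('pics/w23.png',np.vstack([a[60:320],im[60:320]]))
E
```

```text
[[ 0.8174  0.5694 -0.0872  0.5291]
 [ 0.0695  0.0529  0.9962 -0.1557]
 [ 0.5719 -0.8203  0.0037  0.2096]
 [ 0.      0.      0.      1.    ]]
```

View pics/w23.png

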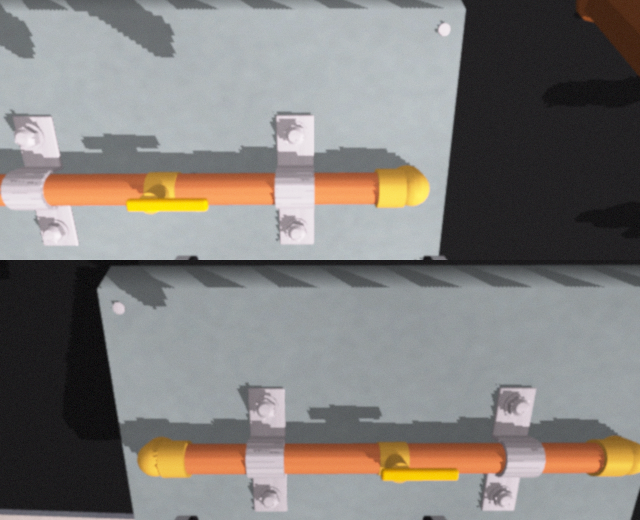

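```bash
python3 - <<'E'
from h import *
a=cv2.imread('pics/w2.png');b=cv2.imread('pics/w3.png')
def c(i,u,v): return cv2.resize(i[v-26:v+24,u-33:u+33],None,fx=6,fy=6,interpolation=cv2.INTER_CUBIC)
cv2.imwrite('pics/w23c.png',np.vstack([np.hstack([c(a,53,291),c(a,295,291)]),np.hstack([c(b,267,294),c(b,502,294)])]))
E
```

```text
(no output)
```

View pics/w23c.png

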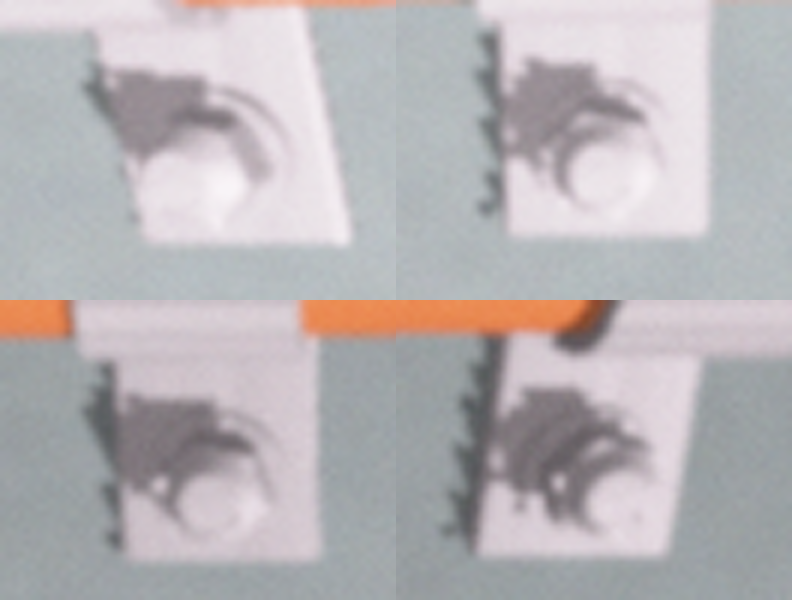

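```bash
python3 - <<'E'
from h import *
A=cam('wrist',np.load('Tw2.npy'));B=cam('wrist',np.load('Tw3.npy'))
c=np.radians(4.9);ax=np.array([np.cos(c),np.sin(c),0]);ay=np.array([-np.sin(c),np.cos(c),0])
n=-ax*np.sin(np.radians(35))+np.array([0,0,np.cos(np.radians(35))]);up=np.cross(ay,n)
def f(o,p): return (o[0]-33+p[0]/6-.4,o[1]-26+p[1]/6-.4)
for nm,oa,ob,pts in [('L(-y)',(53,291),(267,294),[((187,185),(210,200)),((145,243),(125,260)),((350,243),(318,258))]),
                     ('R(+y)',(295,291),(502,294),[((204,170),(224,200)),((114,237),(79,253)),((312,237),(272,253))])]:
    X=[]
    for a,b in pts:
        x,r=tri([(*A,f(oa,a)),(*B,f(ob,b))]);X.append(x);print(nm,x,np.round(r,2),'up,y,n mm',np.array([up@x,ay@x,n@x])*1e3)
    m=(X[1]+X[2])/2; d=X[0]-m; print(' ear width',np.linalg.norm(X[1]-X[2])*1e3,'yaw',np.degrees(np.arctan2(*(X[2]-X[1])[[1,0]]))%180-90,'head rel: up,y,n',np.array([up@d,ay@d,n@d])*1e3)
E
```

```text
L(-y) [ 0.655  -0.1761  0.1245] [0.5 0.5] up,y,n mm [ 593.6362 -231.4342 -263.7277]
L(-y) [ 0.6695 -0.1872  0.1256] [0.13 0.13] up,y,n mm [ 605.3692 -243.7008 -270.5798]
L(-y) [ 0.6683 -0.1618  0.125 ] [0.28 0.28] up,y,n mm [ 605.8014 -218.3303 -271.5663]
 ear width 25.3934031319718 yaw 2.8235858756512044 head rel: up,y,n [-11.9492  -0.4186   7.3453]
R(+y) [0.6365 0.003  0.1256] [0.21 0.21] up,y,n mm [ 591.7294  -51.3747 -260.9563]
R(+y) [ 0.6544 -0.0075  0.125 ] [0.38 0.38] up,y,n mm [ 605.2471  -63.3496 -271.252 ]
R(+y) [0.6517 0.0176 0.1253] [0.4 0.4] up,y,n mm [ 604.9725  -38.1451 -270.5948]
 ear width 25.214611288929234 yaw 6.2678560139443675 head rel: up,y,n [-13.3804  -0.6274   9.9671]
```

Image rows run up the slope, so these were the upper screws and the lower ears are at the top of the picture. I'll crop those instead.

```bash
python3 - <<'E'
from h import *
a=cv2.imread('pics/w2.png');b=cv2.imread('pics/w3.png')
def c(i,u,v): return cv2.resize(i[v-25:v+25,u-33:u+33],None,fx=6,fy=6,interpolation=cv2.INTER_CUBIC)
cv2.imwrite('pics/w23d.png',np.vstack([np.hstack([c(a,35,195),c(a,295,195)]),np.hstack([c(b,267,207),c(b,514,204)])]))
E
```

```text
(no output)
```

View pics/w23d.png

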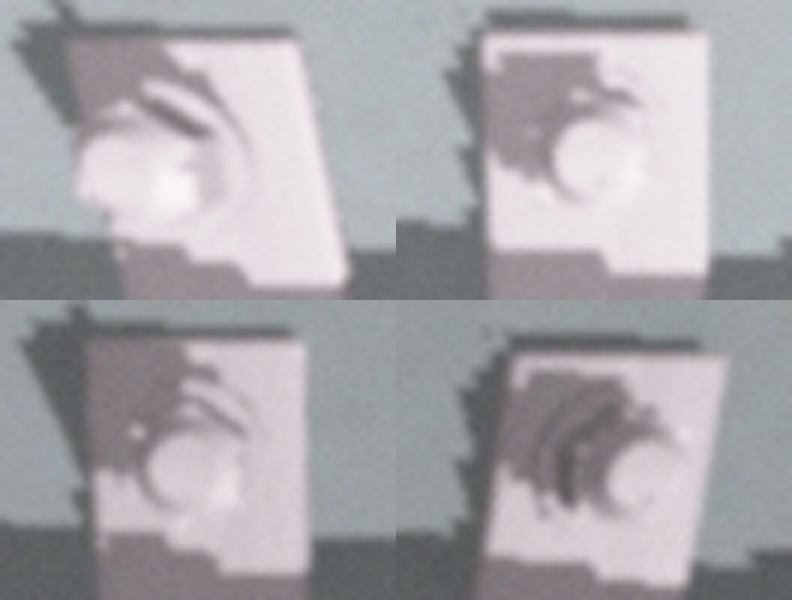

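```bash
python3 - <<'E'
from h import *
A=cam('wrist',np.load('Tw2.npy'));B=cam('wrist',np.load('Tw3.npy'))
c=np.radians(4.9);ax=np.array([np.cos(c),np.sin(c),0]);ay=np.array([-np.sin(c),np.cos(c),0])
n=-ax*np.sin(np.radians(35))+np.array([0,0,np.cos(np.radians(35))]);up=np.cross(ay,n)
def f(o,p): return (o[0]-33+p[0]/6-.4,o[1]-25+p[1]/6-.4)
for nm,oa,ob,pts in [('-y',(35,195),(267,207),[((115,168),(180,170)),((68,40),(85,42)),((298,40),(303,43))]),
                     ('+y',(295,195),(514,204),[((196,158),(252,178)),((87,33),(119,55)),((312,33),(332,55))])]:
    X=[]
    for a,b in pts:
        x,r=tri([(*A,f(oa,a)),(*B,f(ob,b))]);X.append(x);print(nm,x,np.round(r,2),'up,y,n mm',np.array([up@x,ay@x,n@x])*1e3)
    m=(X[1]+X[2])/2; d=X[0]-m; print(' ear width',np.linalg.norm(X[1]-X[2])*1e3,'head rel: up,y,n',np.array([up@d,ay@d,n@d])*1e3)
    if nm=='-y': mL=m
v=m-mL; print('sep',np.linalg.norm(v)*1e3,'yaw',np.degrees(np.arctan2(-v[0],v[1])))
print('screw pred', mL+13e-3*up+13e-3*n)
E
```

```text
-y [ 0.5916 -0.1819  0.0876] [0.2 0.2] up,y,n mm [ 520.392  -231.7606 -257.4322]
-y [ 0.5906 -0.1944  0.0693] [0.07 0.07] up,y,n mm [ 508.1224 -244.1609 -271.2426]
-y [ 0.5888 -0.1686  0.069 ] [0.11 0.11] up,y,n mm [ 508.295  -218.2638 -271.7089]
 ear width 25.901907801436778 head rel: up,y,n [12.1833 -0.5483 14.0435]
+y [ 0.5779 -0.0019  0.0849] [0.03 0.03] up,y,n mm [ 520.2261  -51.2405 -260.6463]
+y [ 0.5745 -0.0148  0.0694] [0.05 0.05] up,y,n mm [ 507.641   -63.8528 -270.7875]
+y [0.5727 0.0108 0.069 ] [0.07 0.07] up,y,n mm [ 507.7538  -38.1854 -271.2649]
 ear width 25.67206089906719 head rel: up,y,n [12.5287 -0.2215 10.3798]
sep 180.19456886486523 yaw 5.115162476535102
screw pred [ 0.5929 -0.1812  0.0872]
```

The clip at -y has the proud screw: its head top is 14.0 mm above the ear edge, against 10.4 mm on the other clip. Ear widths (25.7–25.9 mm) and clip spacing (180.2 mm) match the given sizes. Next is the driver.

```bash
cat >> h.py <<'E'
def path(E6,n,T=None):
    "poses after n equal rows"
    T=tool() if T is None else T.copy(); D=np.eye(4);D[:3,3]=np.array(E6[:3])/1e3;D[:3,:3]=R.from_rotvec(np.radians(E6[3:])).as_matrix()
    out=[]
    for i in range(n): T=T@D; out.append(T[:3,3].copy())
    return np.array(out),T
E
python3 - <<'E'
from h import *
a=np.radians(192.8)
g=pose([.466,.3015,.21],[0,0,-1],[np.cos(a),np.sin(a),0]); plan(g,14)
T=tool();D=np.linalg.inv(T)@g;L=np.real(logm(D))
print(np.array([(T@expm(L*k/14))[:3,3] for k in range(15)]))
E
```

```text
rows 14 shift [24.97  5.81 27.22] turn [ 2.107 -6.745  1.862] tot 460.8457689265891 102.31056590728326
[[ 0.529  -0.155   0.2094]
 [ 0.5504 -0.1258  0.2191]
 [ 0.5683 -0.094   0.2269]
 [ 0.5826 -0.06    0.2329]
 [ 0.5929 -0.0243  0.2372]
 [ 0.5991  0.0125  0.2399]
 [ 0.6009  0.0498  0.2409]
 [ 0.5983  0.0871  0.2405]
 [ 0.5914  0.1238  0.2387]
 [ 0.5801  0.1593  0.2357]
 [ 0.5646  0.1932  0.2317]
 [ 0.5452  0.2247  0.227 ]
 [ 0.522   0.2536  0.2216]
 [ 0.4955  0.2793  0.2159]
 [ 0.466   0.3015  0.21  ]]
```

Call:
apply_moves:
  moves:
    - [-1,25,5.8,27.2,2.1,-6.75,1.86]
    - [-1,25,5.8,27.2,2.1,-6.75,1.86]
    - [-1,25,5.8,27.2,2.1,-6.75,1.86]
    - [-1,25,5.8,27.2,2.1,-6.75,1.86]
    - [-1,25,5.8,27.2,2.1,-6.75,1.86]
    - [-1,25,5.8,27.2,2.1,-6.75,1.86]
    - [-1,25,5.8,27.2,2.1,-6.75,1.86]
    - [-1,25,5.8,27.2,2.1,-6.75,1.86]
    - [-1,25,5.8,27.2,2.1,-6.75,1.86]
    - [-1,25,5.8,27.2,2.1,-6.75,1.86]
    - [-1,25,5.8,27.2,2.1,-6.75,1.86]
    - [-1,25,5.8,27.2,2.1,-6.75,1.86]
    - [-1,25,5.8,27.2,2.1,-6.75,1.86]
    - [-1,25,5.8,27.2,2.1,-6.75,1.86]
    - [-1,0,0,0,0,0,0]
    - [-1,0,0,0,0,0,0]

```text
time: 4.4
tool_pos: [0.4652, 0.3021, 0.2094]
tool_rot: [-0.44, 0.442, 0.553, -0.553]
contact_force: [-0.2, -0.6, 0.0]
gripper_width: 0.999
```

```bash
python3 - <<'E'
from h import *
T=tool();np.save('Tw4',T);im=manip.grab_frame('wrist');cv2.imwrite('pics/w4.png',im)
print(T,manip.state()['joint_pos'])
a=np.radians(192.8)
plan(pose([.466,.3015,.21],[0,0,-1],[np.cos(a),np.sin(a),0]))
K,C=cam('wrist',T);u=proj(K,C,[.466,.3015,.14]);print(u)
u=np.round(u).astype(int)
g=np.clip(im[u[1]-75:u[1]+75,u[0]-100:u[0]+100].astype(float)*4,0,255).astype(np.uint8)
cv2.imwrite('pics/w4c.png',cv2.resize(g,None,fx=4,fy=4,interpolation=cv2.INTER_CUBIC))
E
```

```text
[[-0.2237  0.0024 -0.9747  0.4652]
 [ 0.9747 -0.0016 -0.2237  0.3021]
 [-0.0021 -1.     -0.002   0.2094]
 [ 0.      0.      0.      1.    ]] [ 0.4408 -0.087   1.8194 -0.0025  1.4071 -2.9241]
rows 1 shift [ 0.33 -0.27  0.04] turn [ 0.148  0.017 -0.114] tot 0.432511717693704 0.18762050931463342
[310.2691 272.534 ]
```

View pics/w4c.png

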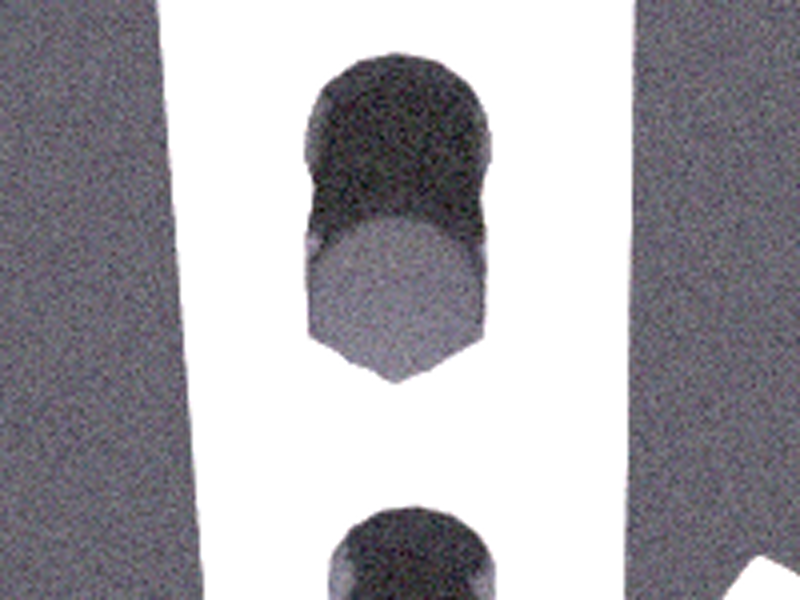

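```bash
python3 - <<'E'
from h import *
T=np.load('Tw4.npy');K,C=cam('wrist',T);u0,v0=310-100,273-75
for p,z in [((396.5,294),.14),((398,142),.074),((308,338),.139),((485,338),.139),((396,383),.139),((305,140),.074),((490,140),.074),((398,53),.074)]:
    x=onz(K,C,(u0+p[0]/4-.4,v0+p[1]/4-.4),z);print(p,x,'tool',(np.linalg.inv(T)@np.append(x,1))[:3]*1e3)
E
```

```text
(396.5, 294) [0.467  0.3009 0.14  ] tool [-1.4061 69.4166 -1.3313]
(398, 142) [0.4676 0.2988 0.074 ] tool [ -3.4548 135.421   -1.2592]
(308, 338) [0.4774 0.3104 0.139 ] tool [  5.5416  70.4265 -13.5504]
(485, 338) [0.4536 0.3049 0.139 ] tool [ 5.5219 70.3778 10.8659]
(396, 383) [0.464  0.3143 0.139 ] tool [12.3433 70.388  -1.4174]
(305, 140) [0.4836 0.3021 0.074 ] tool [ -3.8132 135.4546 -17.6825]
(490, 140) [0.4518 0.2948 0.074 ] tool [ -3.8321 135.3894  14.9848]
(398, 53) [0.4711 0.2831 0.074 ] tool [-19.5295 135.4547  -1.2483]
```

w4c shows the handle top with its flats facing the jaws (corners (308,338), (396,383), (485,338)), so the yaw is right. I'll shift about -2 mm in x and -1.3 mm in z, descend and grip.

Call:
apply_moves:
  moves:
    - [-1,-1.8,20,-1.2,0.15,0,-0.11]
    - [-1,0,30,0,0,0,0]
    - [-1,0,30,0,0,0,0]
    - [-1,0,19,0,0,0,0]
    - [-1,0,0,0,0,0,0]
    - [1,0,0,0,0,0,0]
    - [1,0,0,0,0,0,0]
    - [1,0,0,0,0,0,0]
    - [1,0,0,0,0,0,0]
    - [1,0,0,0,0,0,0]
    - [1,0,0,0,0,0,0]
    - [1,0,0,0,0,0,0]
    - [1,0,0,0,0,0,0]
    - [1,0,0,0,0,0,0]
    - [1,0,0,0,0,0,0]

```text
time: 5.95
tool_pos: [0.4693, 0.2988, 0.1119]
tool_rot: [-0.441, 0.442, 0.553, -0.552]
contact_force: [-0.4, -0.1, 5.7]
gripper_width: 0.296
```

```bash
python3 - <<'E'
from h import *
s=manip.state();print(tool(s),s)
E
```

```text
[[-0.2199  0.001  -0.9755  0.4693]
 [ 0.9755  0.0007 -0.2199  0.2988]
 [ 0.0005 -1.     -0.0012  0.1119]
 [ 0.      0.      0.      1.    ]] {'time': 5.95, 'joint_pos': array([ 0.4331,  0.0167,  1.891 ,  0.0002,  1.2326, -2.9303]), 'joint_vel': array([ 0.0016,  0.0004, -0.0001,  0.0008,  0.0007, -0.0001]), 'joint_efforts': array([  0.0518, -31.3134, -30.9249,   0.0262,  -0.2225,  -0.0071]), 'tool_pos': array([0.4693, 0.2988, 0.1119]), 'tool_rot': array([-0.4415,  0.4417,  0.5527, -0.5518]), 'contact_force': array([-0.424 , -0.0709,  5.7415]), 'ft_torque': array([-0.0205,  0.1461,  0.0075]), 'gripper_width': 0.29606824186882164}
```

Call:
apply_moves:
  moves:
    - [1,0,-20,0,0,0,0]
    - [1,0,-40,0,0,0,0]
    - [1,0,-40,0,0,0,0]
    - [1,0,0,0,0,0,0]
    - [1,0,0,0,0,0,0]
    - [1,0,0,0,0,0,0]

```text
time: 6.55
tool_pos: [0.4675, 0.2979, 0.2082]
tool_rot: [0.442, -0.441, -0.551, 0.554]
contact_force: [0.2, -0.3, -2.1]
gripper_width: 0.298
```

```bash
python3 - <<'E'
from h import *
s=manip.state();T=tool(s);print(T,s['contact_force'],s['ft_torque'],s['gripper_width'],s['joint_pos']);np.save('Tw5',T)
im=manip.grab_frame('wrist');cv2.imwrite('pics/w5.png',im)
for n in('top','scene'): cv2.imwrite(f'pics/{n}5.png',manip.grab_frame(n))
K,C=cam('wrist',T);u=proj(K,C,(T@[0,.082,0,1])[:3]);print(u)
for n in('top','scene'):
    K,C=cam(n);print(n,proj(K,C,(T@[0,.082,0,1])[:3]),proj(K,C,(T@[0,-.03,0,1])[:3]))
a=np.clip(im[150:390,190:430].astype(float)*3,0,255).astype(np.uint8)
K,C=cam('scene');v=np.round(proj(K,C,(T@[0,.03,0,1])[:3])).astype(int)
b=np.clip(cv2.imread('pics/scene5.png')[v[1]-50:v[1]+50,v[0]-30:v[0]+30].astype(float)*2,0,255).astype(np.uint8)
print(v)
cv2.imwrite('pics/w5c.png',np.hstack([cv2.resize(a,(480,480)),cv2.resize(b,(288,480),interpolation=cv2.INTER_CUBIC)]))
E
```

```text
[[-0.22   -0.0042 -0.9755  0.4675]
 [ 0.9755 -0.0018 -0.2199  0.2979]
 [-0.0008 -1.      0.0045  0.2082]
 [ 0.      0.      0.      1.    ]] [ 0.1719 -0.3497 -2.1174] [0.0362 0.0006 0.0531] 0.2978614862835531 [ 0.4331 -0.0832  1.8184  0.0002  1.411  -2.9303]
[311.1113 265.1075]
top [171.8591 265.083 ] [157.2572 256.329 ]
scene [465.7934 349.3654] [478.5402 323.3905]
[471 338]
```

View pics/w5c.png

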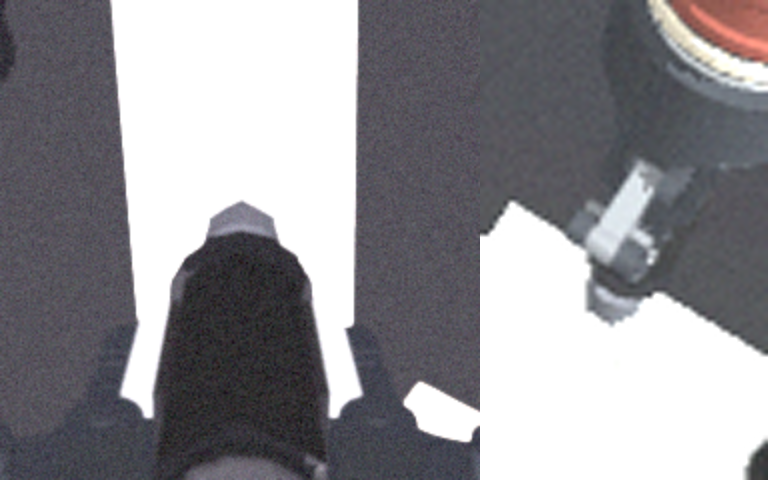

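```bash
python3 - <<'E'
from h import *
c=manip.calibration('wrist');K,Tc=c['mtx'],c['T_tool_cam']
def ony(uv,y):
    o,d=ray(K,Tc,uv); return (o+d*(y-o[1])/d[1])*1e3
for p in [(242,201),(209,222),(275,222),(207,235),(276,235)]:
    print(p,[ony((190+p[0]/2-.25,150+p[1]/2-.25),y) for y in(.080,.082,.084)])
im=cv2.imread('pics/w5.png')[245:275,285:340].mean(2)
for r in range(0,26,2): print(245+r,im[r,::2].astype(int))
E
```

```text
(242, 201) [array([-9.7439, 80.    , -0.2188]), array([-9.0544, 82.    , -0.2141]), array([-8.3648, 84.    , -0.2095])]
(209, 222) [array([-3.432 , 80.    , -9.5935]), array([-2.6803, 82.    , -9.6812]), array([-1.9286, 84.    , -9.7689])]
(275, 222) [array([-3.431 , 80.    ,  9.1646]), array([-2.6793, 82.    ,  9.2617]), array([-1.9275, 84.    ,  9.3588])]
(207, 235) [array([  0.5336,  80.    , -10.2158]), array([  1.3244,  82.    , -10.3097]), array([  2.1152,  84.    , -10.4035])]
(276, 235) [array([ 0.5348, 80.    ,  9.5064]), array([ 1.3256, 82.    ,  9.6068]), array([ 2.1165, 84.    ,  9.7073])]
245 [249 248 225 188 138 159 168 166 168 170 169 169 168 168 169 171 169 170
 171 166 145 147 219 241 249 249 249 249]
247 [249 249 236 203 152 138 161 166 168 170 170 167 169 167 168 170 170 166
 168 151 133 154 213 246 249 249 249 249]
249 [249 249 245 208 161 137 142 157 168 169 169 162 132 121 149 166 167 161
 143 132 146 156 193 229 243 249 249 249]
251 [249 249 249 233 195 168 135 135 148 153 132  82  52  43  76 123 145 140
 130 138 158 160 166 184 245 249 249 249]
253 [249 249 25
[... 355 characters left out ...]
249 249 210  54  45  44  47  41  43  44  46  45  46  45  44  48
  42  45  45  98 163 171 170 165 172 228]
261 [249 249 249 248 177  43  44  40  38  40  48  46  47  50  49  44  43  45
  41  45  48  85 160 168 169 166 178 239]
263 [249 250 249 247 144  46  40  42  47  50  51  55  54  56  55  53  49  51
  48  41  44  71 157 166 167 170 185 243]
265 [249 249 249 237  93  42  47  49  55  50  49  45  42  41  50  50  52  53
  50  43  45  50 134 166 168 171 172 198]
267 [249 249 249 215  55  43  42  41  36  30  20  21  15  16  23  19  26  36
  42  44  47  40 106 164 168 169 168 191]
269 [249 249 248 171  31  16  18  17  16  18  17  18  20  17  20  19  18  16
  19  21  24  29  77 160 168 169 168 223]
```

```bash
cat >> h.py <<'E'
c_=np.radians(5.1);AX=np.array([np.cos(c_),np.sin(c_),0]);AY=np.array([-np.sin(c_),np.cos(c_),0])
N=-AX*np.sin(np.radians(35))+np.array([0,0,np.cos(np.radians(35))]);UP=np.cross(AY,N)
TIP=np.array([2.4,83.9,-.2])/1e3
def tipgoal(p,ang,tip=TIP):
    "tool pose with the driver's tip at p, jaws at ang deg from AY (counter-clockwise about N)"
    a=np.radians(ang);T=pose([0,0,0],-N,AY*np.cos(a)+np.cross(N,AY)*np.sin(a));T[:3,3]=p-T[:3,:3]@tip;return T
E
python3 - <<'E'
from h import *
S=np.array([.5925,-.1814,.0873])
T=tool();U=T.copy();U[2,3]+=.06
g=tipgoal(S+N*.06,50);print(g)
plan(g,14,U);L=np.real(logm(np.linalg.inv(U)@g))
tp=np.append(TIP,1)
for k in range(0,15,2):
    Q=U@expm(L*k/14);print((Q@tp)[:3],Q[:3,3])
E
```

```text
[[ 0.4564  0.5713 -0.6822  0.5091]
 [ 0.8098  0.051   0.5845 -0.1906]
 [ 0.3687 -0.8192 -0.4394  0.2042]
 [ 0.      0.      0.      1.    ]]
rows 14 shift [-35.38   1.36  -7.59] turn [-2.487  3.291 -0.728] tot 494.41789053692065 58.645772151258775
[0.4669 0.3002 0.1842] [0.4676 0.298  0.2681]
[0.5025 0.237  0.1817] [0.4961 0.2315 0.2652]
[0.5308 0.1703 0.1789] [0.517  0.1623 0.2613]
[0.5515 0.1008 0.1751] [0.5303 0.0913 0.2558]
[0.5645 0.0297 0.1696] [0.5359 0.0196 0.2479]
[ 0.5698 -0.0423  0.1618] [ 0.5339 -0.052   0.237 ]
[ 0.5676 -0.114   0.1509] [ 0.5248 -0.1223  0.2226]
[ 0.5582 -0.1845  0.1364] [ 0.5091 -0.1906  0.2042]
```

Call:
apply_moves:
  moves:
    - [1,0,-30,0,0,0,0]
    - [1,0,-30,0,0,0,0]
    - [1,-35.4,1.36,-7.6,-2.49,3.29,-0.73]
    - [1,-35.4,1.36,-7.6,-2.49,3.29,-0.73]
    - [1,-35.4,1.36,-7.6,-2.49,3.29,-0.73]
    - [1,-35.4,1.36,-7.6,-2.49,3.29,-0.73]
    - [1,-35.4,1.36,-7.6,-2.49,3.29,-0.73]
    - [1,-35.4,1.36,-7.6,-2.49,3.29,-0.73]
    - [1,-35.4,1.36,-7.6,-2.49,3.29,-0.73]
    - [1,-35.4,1.36,-7.6,-2.49,3.29,-0.73]
    - [1,-35.4,1.36,-7.6,-2.49,3.29,-0.73]
    - [1,-35.4,1.36,-7.6,-2.49,3.29,-0.73]
    - [1,-35.4,1.36,-7.6,-2.49,3.29,-0.73]
    - [1,-35.4,1.36,-7.6,-2.49,3.29,-0.73]
    - [1,-35.4,1.36,-7.6,-2.49,3.29,-0.73]
    - [1,-35.4,1.36,-7.6,-2.49,3.29,-0.73]
    - [1,0,0,0,0,0,0]
    - [1,0,0,0,0,0,0]

```text
time: 8.5
tool_pos: [0.5189, -0.1411, 0.2191]
tool_rot: [-0.519, 0.703, 0.473, -0.113]
contact_force: [0.1, -0.6, -0.7]
gripper_width: 0.299
```

```bash
python3 - <<'E'
from h import *
S=np.array([.5925,-.1814,.0873])
s=manip.state();T=tool(s);print(T,s['contact_force'],s['ft_torque'],s['gripper_width'],s['joint_pos'])
plan(tipgoal(S+N*.025,50)); plan(tipgoal(S+N*.025,55))
E
```

```text
[[ 0.5264  0.5484 -0.6498  0.5189]
 [ 0.7825 -0.0136  0.6225 -0.1411]
 [ 0.3325 -0.8361 -0.4363  0.2191]
 [ 0.      0.      0.      1.    ]] [ 0.1283 -0.5568 -0.7102] [ 0.0303  0.3534 -0.041 ] 0.2993617987502567 [-0.537  -0.4812  2.1906  0.3392  0.9409 -3.1347]
rows 2 shift [-23.72  20.9   -8.44] turn [ 0.467 -1.356 -1.968] tot 65.43203370197192 4.870001581201537
rows 2 shift [-23.91  20.91  -8.03] turn [ 0.381 -3.855 -1.988] tot 65.4888891108891 8.707591631613804
```

```bash
python3 - <<'E'
from h import *
S=np.array([.5925,-.1814,.0873])
plan(tipgoal(S+N*.025,38),3)
E
```

```text
rows 3 shift [-15.48  13.83  -6.54] turn [ 0.447  3.094 -1.273] tot 65.243468178859 10.128157798402016
```

Call:
apply_moves:
  moves:
    - [1,-15.5,13.8,-6.5,0.45,3.1,-1.27]
    - [1,-15.5,13.8,-6.5,0.45,3.1,-1.27]
    - [1,-15.5,13.8,-6.5,0.45,3.1,-1.27]
    - [1,0,0,0,0,0,0]
    - [1,0,0,0,0,0,0]
    - [1,0,0,0,0,0,0]

```text
time: 9.1
tool_pos: [0.5354, -0.1748, 0.1837]
tool_rot: [-0.567, 0.694, 0.441, -0.044]
contact_force: [0.6, 0.2, -0.6]
gripper_width: 0.298
```

```bash
python3 - <<'E'
from h import *
S=np.array([.5925,-.1814,.0873])
s=manip.state();T=tool(s);print(T,s['contact_force'],s['ft_torque'],s['gripper_width'],s['joint_pos'])
np.save('Tw6',T);im=manip.grab_frame('wrist');cv2.imwrite('pics/w6.png',im)
K,C=cam('wrist',T)
print(proj(K,C,S),proj(K,C,(T@np.append(TIP,1))[:3]),proj(K,C,S-N*.013))
plan(tipgoal(S+N*.025,38))
cv2.imwrite('pics/w6c.png',cv2.resize(im[150:300,220:400],None,fx=4,fy=4,interpolation=cv2.INTER_CUBIC))
E
```

```text
[[ 0.6069  0.5627 -0.5613  0.5354]
 [ 0.6624  0.0321  0.7485 -0.1748]
 [ 0.4392 -0.8261 -0.3532  0.1837]
 [ 0.      0.      0.      1.    ]] [ 0.6343  0.171  -0.6166] [ 0.0181  0.4296 -0.0473] 0.29777029920400183 [-0.6138 -0.3483  2.1626  0.4668  0.8923 -3.1347]
[305.3518 230.556 ] [309.6422 267.5686] [305.7241 225.5813]
rows 1 shift [-16.73   2.86  -3.48] turn [ 0.405 -0.699 -1.186] tot 17.324657051645943 1.4352466729853668
```

View pics/w6c.png

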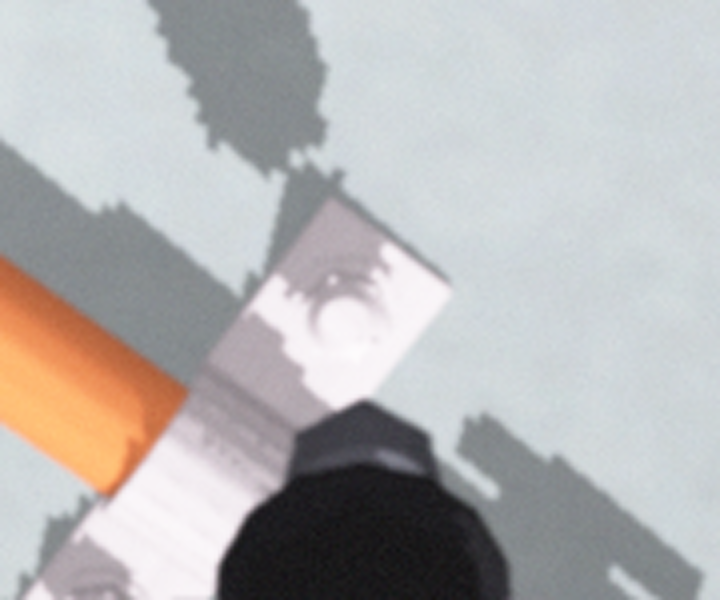

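w6c: head top at pixel (307,230), nose corner at (311,250), and joint 6 is at its limit, so the last shift fell short. I'll refine the screw position with three views and approach with the jaws turned back a little.

```bash
python3 - <<'E'
from h import *
A=cam('wrist',np.load('Tw2.npy'));B=cam('wrist',np.load('Tw3.npy'));C=cam('wrist',np.load('Tw6.npy'))
o=[(*A,(20.8,197.6)),(*B,(263.6,209.9)),(*C,(307.1,230.1))]
x,r=tri(o);print('3view',x,r,[UP@x*1e3,AY@x*1e3,N@x*1e3])
for i,j in((0,1),(0,2),(1,2)):
    x2,r2=tri([o[i],o[j]]);print(i,j,x2,r2,[UP@x2*1e3,AY@x2*1e3,N@x2*1e3])
# W6 only, plane of head by N height of 2-view ear (+13)
oo,d=ray(*o[2]);n0=-.2585
y=oo+d*(n0-N@oo)/(N@d);print('w6 on plane',y,[UP@y*1e3,AY@y*1e3])
np.save('S',x)
E
```

```text
3view [ 0.5908 -0.1814  0.0882] [np.float64(0.18407102079474755), np.float64(0.60423704138295), np.float64(0.4923622794239813)] [np.float64(519.3598584061896), np.float64(-233.23344083717024), np.float64(-256.04790044005495)]
0 1 [ 0.5917 -0.182   0.0875] [np.float64(0.19551491111401997), np.float64(0.1955149111139782)] [np.float64(519.7591653261019), np.float64(-233.8493671045631), np.float64(-257.0906903788103)]
0 2 [ 0.5905 -0.1811  0.0881] [np.float64(0.17988330352369136), np.float64(0.17988330352353177)] [np.float64(519.1659986095768), np.float64(-232.9090962949298), np.float64(-255.97029498455092)]
1 2 [ 0.5884 -0.1818  0.0903] [np.float64(0.3397571392162324), np.float64(0.3397571392162124)] [np.float64(518.6499470289847), np.float64(-233.34616882531517), np.float64(-252.87769567853246)]
w6 on plane [ 0.5922 -0.1806  0.0862] [np.float64(519.5378950515077), np.float64(-232.53369930233228)]
```

```bash
python3 - <<'E'
from h import *
S=.520*UP-.233*AY-.258*N;np.save('S',S);print(S)
tip=np.array([2.7,83.5,-.2])/1e3
plan(tipgoal(S+N*.025,26,tip),3);plan(tipgoal(S+N*.010,26,tip),1,tipgoal(S+N*.025,26,tip))
E
```

```text
[ 0.5924 -0.1811  0.0869]
rows 3 shift [-5.6   1.13 -1.2 ] turn [ 0.176  3.767 -0.38 ] tot 17.47559070588751 11.369913167323453
rows 1 shift [-0. 15.  0.] turn [ 0.  0. -0.] tot 15.00000000000007 1.0493528186390284e-15
```

Call:
apply_moves:
  moves:
    - [1,-5.6,1.1,-1.2,0.18,3.8,-0.38]
    - [1,-5.6,1.1,-1.2,0.18,3.8,-0.38]
    - [1,-5.6,1.1,-1.2,0.18,3.8,-0.38]
    - [1,0,5,0,0,0,0]
    - [1,0,5,0,0,0,0]
    - [1,0,0,0,0,0,0]
    - [1,0,0,0,0,0,0]
    - [1,0,0,0,0,0,0]

```text
time: 9.95
tool_pos: [0.5337, -0.1877, 0.1653]
tool_rot: [-0.612, 0.688, 0.389, 0.029]
contact_force: [0.1, 0.3, -2.4]
gripper_width: 0.293
```

```bash
cat > r.py <<'E'
from h import *
import sys
S=np.load('S.npy');tip=np.array([2.7,83.5,-.2])/1e3
s=manip.state();T=tool(s);t=(T@np.append(tip,1))[:3]-S;f=s['contact_force'];m=s['ft_torque']
print('tip-S up,y,n mm',np.array([UP@t,AY@t,N@t])*1e3,'F up,y,n',np.array([UP@f,AY@f,N@f]),'Mn',N@m,'j6',s['joint_pos'][5],'w',s['gripper_width'],'t',s['time'])
z=T[:3,2];print('jaw ang',np.degrees(np.arctan2(z@np.cross(N,AY),z@AY)),'tilt deg',np.degrees(np.arccos(-N@T[:3,1])))
if len(sys.argv)>2: plan(tipgoal(S+N*float(sys.argv[1])/1e3,float(sys.argv[2]),tip))
E
python3 r.py 8 26
```

```text
tip-S up,y,n mm [-0.9632 -0.3748 14.56  ] F up,y,n [-1.2563  0.3268 -1.9966] Mn -0.04347021523873078 j6 -3.0211578729997806 w 0.2929361032606814 t 9.95
jaw ang 25.818198719182202 tilt deg 0.06082825082949605
rows 1 shift [ 0.97  6.56 -0.04] turn [-0.041 -0.182 -0.045] tot 6.632769697333714 0.19169228005850353
```

Call:
apply_moves:
  moves:
    - [1,1,4,0.2,0,0,0]
    - [1,0,4,0,0,0,0]
    - [1,0,2,0,0,0,0]
    - [1,0,2,0,0,0,0]
    - [1,0,1,0,0,0,0]
    - [1,0,0,0,0,0,0]
    - [1,0,0,0,0,0,0]

```text
time: 10.65
tool_pos: [0.5415, -0.1866, 0.1548]
tool_rot: [-0.612, 0.688, 0.388, 0.029]
contact_force: [0.4, -0.7, -2.5]
gripper_width: 0.296
```

```bash
python3 r.py
```

```text
tip-S up,y,n mm [-0.5219  0.0592  1.4736] F up,y,n [-1.1019 -0.7163 -2.2358] Mn -0.04640004486421822 j6 -3.0232894307660447 w 0.2956300233833752 t 10.65
jaw ang 25.770520007599593 tilt deg 0.07458158465572365
```

Call:
apply_moves:
  moves:
    - [1,0.4,1,0,0,0,0]
    - [1,0,1,0,0,0,0]
    - [1,0,1,0,0,0,0]
    - [1,0,1,0,0,0,0]
    - [1,0,0,0,0,0,0]

```text
time: 11.15
tool_pos: [0.5444, -0.1866, 0.1523]
tool_rot: [-0.612, 0.689, 0.388, 0.03]
contact_force: [-1.6, -1.1, 1.6]
gripper_width: 0.295
```

```bash
python3 r.py
```

```text
tip-S up,y,n mm [ 0.4626 -0.3931 -2.2465] F up,y,n [-0.4352 -0.9235  2.2642] Mn 0.01701649100834999 j6 -3.0239491560989586 w 0.29506078575942 t 11.15
jaw ang 25.783622993963604 tilt deg 0.0647706156431901
```

Call:
apply_moves:
  moves:
    - [1,0,1.5,0,0,0,0]
    - [1,0.03,0,0.23,0,5,0]
    - [1,0.03,0,0.23,0,5,0]
    - [1,0.03,0,0.23,0,5,0]
    - [1,0.03,0,0.23,0,5,0]

```text
time: 11.65
tool_pos: [0.5451, -0.1858, 0.1508]
tool_rot: [-0.67, 0.673, 0.275, 0.15]
contact_force: [-1.3, -2.1, -0.1]
gripper_width: 0.299
```

```bash
python3 r.py
```

```text
tip-S up,y,n mm [ 0.3695 -0.5456 -3.8905] F up,y,n [-1.2168 -1.9994  0.7788] Mn -0.035925348348434354 j6 -2.6704242955902604 w 0.29865443555961163 t 11.65
jaw ang 5.5748003632707 tilt deg 0.08444498546345651
```

Call:
apply_moves:
  moves:
    - [1,0,1,0,0,0,0]
    - [1,0,1,0,0,0,0]
    - [1,0,1,0,0,0,0]
    - [1,0,0,0,0,0,0]

```text
time: 12.05
tool_pos: [0.5466, -0.1857, 0.1492]
tool_rot: [-0.67, 0.673, 0.277, 0.147]
contact_force: [-11.5, -1.6, 8.5]
gripper_width: 0.297
```

```bash
python3 r.py
```

```text
tip-S up,y,n mm [ 0.6378 -0.5658 -6.0492] F up,y,n [-4.637  -0.5791 13.6358] Mn -0.016836393749074766 j6 -2.676925702835404 w 0.29717812663865906 t 12.05
jaw ang 5.941201194406888 tilt deg 0.07907603018001205
```

Call:
apply_moves:
  moves:
    - [1,-0.5,0,0,0,0,0]
    - [1,0.05,0.11,0.37,0,8,0]
    - [1,0.05,0.11,0.37,0,8,0]
    - [1,0.05,0.11,0.37,0,8,0]
    - [1,0.05,0.11,0.37,0,8,0]
    - [1,0.05,0.11,0.37,0,8,0]

```text
time: 12.65
tool_pos: [0.5469, -0.1842, 0.1491]
tool_rot: [0.724, -0.581, -0.029, -0.371]
contact_force: [-10.6, -2.4, 9.8]
gripper_width: 0.299
```

```bash
python3 r.py
```

```text
tip-S up,y,n mm [ 0.3855 -0.9241 -6.4281] F up,y,n [-3.2285 -1.4822 14.1945] Mn 0.028686220605437594 j6 -1.9695888715753387 w 0.2989356037152937 t 12.65
jaw ang -34.38512801975428 tilt deg 0.09314451571292243
```

Call:
apply_moves:
  moves:
    - [1,0.05,0.12,0.37,0,8,0]
    - [1,0.05,0.11,0.37,0,8,0]
    - [1,0.05,0.12,0.37,0,8,0]
    - [1,0.05,0.11,0.37,0,8,0]
    - [1,0.05,0.12,0.37,0,8,0]
    - [1,0.05,0.11,0.37,0,8,0]
    - [1,0.05,0.12,0.37,0,8,0]
    - [1,0.05,0.11,0.37,0,8,0]
    - [1,0.05,0.12,0.37,0,8,0]
    - [1,0.05,0.11,0.37,0,8,0]

```text
time: 13.65
tool_pos: [0.5499, -0.183, 0.1497]
tool_rot: [-0.573, 0.207, -0.443, 0.657]
contact_force: [-13.6, -2.2, 9.2]
gripper_width: 0.295
```

```bash
python3 r.py
```

```text
tip-S up,y,n mm [-0.2247 -0.6357 -7.6835] F up,y,n [-5.9414 -0.9599 15.4479] Mn 0.007442138269973379 j6 -0.5658335233119995 w 0.2949407468020416 t 13.65
jaw ang -114.38206772771561 tilt deg 0.10454467874285023
```

Call:
apply_moves:
  moves:
    - [1,0.3,0.1,-0.2,0,8,0]
    - [1,0.05,0.1,0.37,0,8,0]
    - [1,0.05,0.11,0.37,0,8,0]
    - [1,0.05,0.11,0.37,0,8,0]
    - [1,0.05,0.11,0.37,0,8,0]
    - [1,0.05,0.11,0.37,0,8,0]
    - [1,0.05,0.11,0.37,0,8,0]
    - [1,0.05,0.11,0.37,0,8,0]
    - [1,0.05,0.11,0.37,0,8,0]
    - [1,0.05,0.11,0.37,0,8,0]

```text
time: 14.65
tool_pos: [0.5517, -0.1857, 0.1495]
tool_rot: [0.155, 0.264, 0.708, -0.636]
contact_force: [-10.2, -0.1, 9.9]
gripper_width: 0.294
```

```bash
python3 r.py
```

```text
tip-S up,y,n mm [-0.2432 -0.1802 -8.7403] F up,y,n [-2.6645  0.8052 13.9666] Mn -0.010626080968369785 j6 0.8244533493106146 w 0.29403129883799894 t 14.65
jaw ang 165.5964058151682 tilt deg 0.033449430234538356
```

Call:
apply_moves:
  moves:
    - [1,0.05,0.15,0.37,0,8,0]
    - [1,0.05,0.13,0.37,0,8,0]
    - [1,0.05,0.11,0.37,0,8,0]
    - [1,0.05,0.11,0.37,0,8,0]
    - [1,0.05,0.11,0.37,0,8,0]
    - [1,0.05,0.11,0.37,0,8,0]
    - [1,0.05,0.11,0.37,0,8,0]
    - [1,0.05,0.11,0.37,0,8,0]

```text
time: 15.45
tool_pos: [0.5507, -0.1877, 0.1482]
tool_rot: [-0.244, 0.561, 0.683, -0.4]
contact_force: [-14.8, 0.3, 13.7]
gripper_width: 0.294
```

```bash
python3 r.py
```

```text
tip-S up,y,n mm [ 0.2644 -0.1932 -9.1874] F up,y,n [-4.1901  1.6054 19.6518] Mn 0.03988558528271348 j6 1.9330973820997708 w 0.29446397376887024 t 15.45
jaw ang 101.6250666392754 tilt deg 0.025303455187232576
```

Call:
apply_moves:
  moves:
    - [1,0.05,0,0.37,0,8,0]
    - [1,0.05,0.05,0.37,0,8,0]
    - [1,0.05,0.05,0.37,0,8,0]

```text
time: 15.75
tool_pos: [0.5499, -0.1877, 0.1475]
tool_rot: [-0.38, 0.632, 0.617, -0.274]
contact_force: [-14.3, 0.4, 14.1]
gripper_width: 0.295
```

```bash
python3 r.py
```

```text
tip-S up,y,n mm [ 0.4096 -0.2895 -9.2595] F up,y,n [-3.5849  1.71   19.6864] Mn 0.024989658023248474 j6 2.3499286401761608 w 0.2950293544536973 t 15.75
jaw ang 77.62226696280393 tilt deg 0.0039142787096332005
```

Call:
apply_moves:
  moves:
    - [1,0.05,0,0.37,0,8,0]
    - [1,0.05,0,0.37,0,8,0]
    - [1,0.05,0,0.37,0,8,0]
    - [1,0.05,0,0.37,0,8,0]

```text
time: 16.15
tool_pos: [0.5489, -0.1871, 0.1468]
tool_rot: [-0.536, 0.683, 0.488, -0.089]
contact_force: [-13.4, 0.5, 14.6]
gripper_width: 0.293
```

```bash
python3 r.py; python3 -c "
from h import *
s=manip.state();print(s['ft_torque'],s['contact_force'],tool(s)[:3,3], s['joint_efforts'])"
```

```text
tip-S up,y,n mm [ 0.4509 -0.3393 -9.2552] F up,y,n [-2.5852  1.6579 19.5732] Mn 0.12872428077415396 j6 2.9074403995811346 w 0.2934937647151651 t 16.15
jaw ang 45.63776403536488 tilt deg 0.0059959354313729755
[0.1959 1.0724 0.3605] [-13.439    0.4651  14.5506] [ 0.5489 -0.1871  0.1468] [  2.1694 -18.1563 -32.1706   1.7005  -2.0687  -1.0158]
```

Call:
apply_moves:
  moves:
    - [1,0.05,0,0.37,0,8,0]
    - [1,0,0,0,0,0,0]

```text
time: 16.35
tool_pos: [0.5487, -0.1868, 0.1468]
tool_rot: [-0.568, 0.688, 0.451, -0.043]
contact_force: [-13.4, 0.3, 13.6]
gripper_width: 0.295
```

```bash
python3 r.py
```

```text
tip-S up,y,n mm [ 0.522  -0.3572 -9.2279] F up,y,n [-3.1159  1.4921 18.7628] Mn 0.011853878501329334 j6 3.0438505610217654 w 0.29495841680825946 t 16.35
jaw ang 37.83302451913793 tilt deg 0.013127770424412518
```

Feed stopped at n ≈ -9.25 after about 3.2 mm measured, less than the 4 mm expected. I'll lift off, turn back 300° (a multiple of 60°), re-seat and turn again to see whether it is really home.

Call:
apply_moves:
  moves:
    - [1,0,-3,0,0,0,0]
    - [1,0,-6,0,0,0,0]
    - [1,0,-6,0,0,0,0]
    - [1,0,-8,0,0,0,0]
    - [1,0,0,-0.4,0,-8.5,0]
    - [1,0,0,-0.4,0,-8.5,0]
    - [1,0,0,-0.4,0,-8.5,0]
    - [1,0,0,-0.4,0,-8.5,0]
    - [1,0,0,-0.4,0,-8.5,0]
    - [1,0,0,-0.4,0,-8.5,0]
    - [1,0,0,-0.4,0,-8.5,0]
    - [1,0,0,-0.4,0,-8.5,0]
    - [1,0,0,-0.4,0,-8.5,0]
    - [1,0,0,-0.4,0,-8.5,0]
    - [1,0,0,-0.4,0,-8.5,0]
    - [1,0,0,-0.4,0,-8.5,0]
    - [1,0,0,-0.4,0,-8.5,0]
    - [1,0,0,0,0,0,0]
    - [1,0,0,0,0,0,0]

```text
time: 18.25
tool_pos: [0.5384, -0.1872, 0.1658]
tool_rot: [0.045, 0.357, 0.724, -0.589]
contact_force: [-0.3, -0.3, -2.1]
gripper_width: 0.293
```

```bash
python3 - <<'E'
from h import *
S=np.load('S.npy')+.00015*UP-.0005*AY;np.save('S',S)
E
sed -i 's/tip=np.array(.*)\/1e3/tip=np.array([2.3,83.5,-.1])\/1e3/' r.py; python3 r.py 10 148
python3 - <<'E'
from h import *
s=manip.state();T=tool(s);np.save('Tw7',T);im=manip.grab_frame('wrist');cv2.imwrite('pics/w7.png',im)
S=np.load('S.npy');K,C=cam('wrist',T)
print(proj(K,C,S),proj(K,C,S-.004*N))
E
```

```text
tip-S up,y,n mm [-1.4054  0.5624 12.2244] F up,y,n [-1.5221 -0.3151 -1.5571] Mn -0.031015708135095934 j6 1.1354289522263696 w 0.2932300107522568 t 18.25
jaw ang 148.10015673174914 tilt deg 0.09321244486051815
rows 1 shift [-1.36  2.22 -0.23] turn [-0.023  0.1    0.09 ] tot 2.6131809159095716 0.1368075166477792
[309.6245 258.2922] [309.6238 256.0466]
```

Call:
apply_moves:
  moves:
    - [1,0,0,-0.35,0,-8.5,0]
    - [1,0,0,-0.35,0,-8.5,0]
    - [1,0,0,-0.35,0,-8.5,0]
    - [1,0,0,-0.35,0,-8.5,0]
    - [1,0,0,-0.35,0,-8.5,0]
    - [1,0,0,-0.35,0,-8.5,0]
    - [1,0,0,-0.35,0,-8.5,0]
    - [1,0,0,-0.35,0,-8.5,0]
    - [1,0,0,-0.35,0,-8.5,0]
    - [1,0,0,-0.35,0,-8.5,0]
    - [1,0,0,-0.35,0,-8.5,0]
    - [1,0,0,-0.35,0,-8.5,0]
    - [1,0,0,-0.35,0,-8.5,0]
    - [1,0,0,-0.35,0,-8.5,0]
    - [1,0,0,-0.35,0,-8.5,0]
    - [1,0,0,-0.35,0,-8.5,0]
    - [1,0,0,-0.35,0,-8.5,0]
    - [1,0,0,-0.35,0,-8.5,0]

```text
time: 20.1
tool_pos: [0.5358, -0.184, 0.1641]
tool_rot: [0.715, -0.491, 0.123, -0.483]
contact_force: [-0.1, -0.4, -1.1]
gripper_width: 0.3
```

Call:
apply_moves:
  moves:
    - [1,0,0,-0.35,0,-8.5,0]
    - [1,0,0,-0.35,0,-8.5,0]
    - [1,0,0,-0.35,0,-8.5,0]
    - [1,0,0,-0.35,0,-8.5,0]
    - [1,0,0,0,0,0,0]
    - [1,0,0,0,0,0,0]

```text
time: 20.7
tool_pos: [0.5352, -0.185, 0.1636]
tool_rot: [0.72, -0.609, -0.089, -0.321]
contact_force: [-0.3, -0.1, -1.1]
gripper_width: 0.3
```

```bash
python3 r.py 4 -22.2
```

```text
tip-S up,y,n mm [-1.232   0.6106 12.1699] F up,y,n [-0.8574 -0.081  -0.7724] Mn -0.02775699778083681 j6 -2.1292596149800795 w 0.29965319538383395 t 20.7
jaw ang -24.965147982199298 tilt deg 0.07847999267542281
rows 1 shift [ 1.27  8.17 -0.17] turn [ 0.015 -2.765 -0.077] tot 8.271237459112285 2.766272639804083
```

Call:
apply_moves:
  moves:
    - [1,1.3,4,-0.2,0,-2,0]
    - [1,0,4,0,0,0,0]
    - [1,0,3,0,0,0,0]
    - [1,0,2,0,0,0,0]
    - [1,0,2,0,0,0,0]
    - [1,0,2,0,0,0,0]
    - [1,0,0,0,0,0,0]

```text
time: 21.4
tool_pos: [0.5459, -0.1848, 0.1498]
tool_rot: [0.718, -0.615, -0.102, -0.309]
contact_force: [3.8, -0.7, -4.3]
gripper_width: 0.296
```

```bash
python3 r.py
```

```text
tip-S up,y,n mm [-0.3349 -0.0255 -5.2184] F up,y,n [ 0.5645 -1.0584 -5.6609] Mn 0.013358893875833045 j6 -2.1743158427471942 w 0.29567100532416113 t 21.4
jaw ang -22.765261823296807 tilt deg 0.08632014070505138
```

Call:
apply_moves:
  moves:
    - [1,0,1,0,0,0,0]
    - [1,0,1,0,0,0,0]
    - [1,0,1,0,0,0,0]
    - [1,0,0,0,0,0,0]
    - [1,0,0,0,0,0,0]

```text
time: 21.9
tool_pos: [0.5475, -0.1848, 0.1482]
tool_rot: [0.718, -0.616, -0.103, -0.309]
contact_force: [-4.9, -0.4, 2.9]
gripper_width: 0.294
```

```bash
python3 r.py
```

```text
tip-S up,y,n mm [ 0.0299 -0.1762 -7.5062] F up,y,n [-2.3669  0.0663  5.2144] Mn -0.03414056336661884 j6 -2.1758901000940307 w 0.29434875939845595 t 21.9
jaw ang -22.707578527777844 tilt deg 0.08568753229037541
```

Call:
apply_moves:
  moves:
    - [1,0,1,0,0,0,0]
    - [1,0,1,0,0,0,0]
    - [1,0,0,0,0,0,0]
    - [1,0,0,0,0,0,0]

```text
time: 22.3
tool_pos: [0.5485, -0.1848, 0.147]
tool_rot: [0.718, -0.616, -0.103, -0.309]
contact_force: [-11.8, 0.1, 7.2]
gripper_width: 0.296
```

```bash
python3 r.py
```

```text
tip-S up,y,n mm [ 0.1069 -0.2481 -9.0413] F up,y,n [-5.5294  1.1093 12.6691] Mn -0.06888065037285125 j6 -2.1768336597755438 w 0.2964728132563337 t 22.3
jaw ang -22.66821429689644 tilt deg 0.11674896280612279
```

Call:
apply_moves:
  moves:
    - [1,-0.3,0.6,0,0,0,0]
    - [1,0.05,0.05,0.31,0,8,0]
    - [1,0.05,0.05,0.31,0,8,0]
    - [1,0.05,0.05,0.31,0,8,0]
    - [1,0.05,0.05,0.31,0,8,0]
    - [1,0.05,0.05,0.31,0,8,0]

```text
time: 22.9
tool_pos: [0.5495, -0.1838, 0.1475]
tool_rot: [0.709, -0.472, 0.151, -0.502]
contact_force: [-18.2, 0.4, 12.5]
gripper_width: 0.297
```

```bash
python3 r.py
```

```text
tip-S up,y,n mm [ 0.2233 -0.539  -9.2558] F up,y,n [-7.6268  2.0345 20.6351] Mn 0.03861394089745243 j6 -1.4693529545558899 w 0.2966865556918687 t 22.9
jaw ang -62.93497948868805 tilt deg 0.12185082701008315
```

Re-seated and turned 40°, the tip stays at n = -9.25 while the press rises from 13 to 21 N, so the screw seems home. I'll lift off and repeat the w2 view to measure numerically how far the head has sunk.

Call:
apply_moves:
  moves:
    - [1,0,-3,0,0,0,0]
    - [1,0,-6,0,0,0,0]
    - [1,0,-6,0,0,0,0]
    - [1,0,-20,0,0,0,0]
    - [1,0,-25,0,0,0,0]
    - [1,0,0,0,0,0,0]

```text
time: 23.5
tool_pos: [0.5163, -0.1876, 0.1991]
tool_rot: [0.709, -0.473, 0.146, -0.503]
contact_force: [-0.5, -0.5, -0.1]
gripper_width: 0.291
```

```bash
python3 - <<'E'
from h import *
g=np.load('Tw2.npy');plan(g);T=tool();print(T[:3,3])
L=np.real(logm(np.linalg.inv(T)@g));print([np.round((T@expm(L*k/4)@[.0023,.084,0,1])[:3],3) for k in range(5)])
E
```

```text
rows 8 shift [-11.23   1.09  22.57] turn [ 0.004 -7.784  0.072] tot 192.20505824897566 62.276812824688335
[ 0.5163 -0.1876  0.1991]
[array([ 0.566, -0.186,  0.131]), array([ 0.585, -0.141,  0.145]), array([ 0.594, -0.091,  0.152]), array([ 0.592, -0.04 ,  0.15 ]), array([0.578, 0.008, 0.141])]
```

Call:
apply_moves:
  moves:
    - [1,-11.2,1.1,22.6,0,-7.8,0]
    - [1,-11.2,1.1,22.6,0,-7.8,0]
    - [1,-11.2,1.1,22.6,0,-7.8,0]
    - [1,-11.2,1.1,22.6,0,-7.8,0]
    - [1,-11.2,1.1,22.6,0,-7.8,0]
    - [1,-11.2,1.1,22.6,0,-7.8,0]
    - [1,-11.2,1.1,22.6,0,-7.8,0]
    - [1,-11.2,1.1,22.6,0,-7.8,0]
    - [1,0,0,0,0,0,0]
    - [1,0,0,0,0,0,0]

```text
time: 24.5
tool_pos: [0.5283, 0.0058, 0.2046]
tool_rot: [0.684, -0.664, -0.24, -0.184]
contact_force: [-1.0, -0.4, -2.1]
gripper_width: 0.302
```

```bash
cat > v.py <<'E'
from h import *
A=cam('wrist',np.load('Tw2.npy'));a=cv2.imread('pics/w2.png',0)
s=manip.state();T=tool(s);np.save('Tw8',T);im=manip.grab_frame('wrist');cv2.imwrite('pics/w8.png',im);B=cam('wrist',T);b=cv2.cvtColor(im,cv2.COLOR_BGR2GRAY)
# warp the new picture onto w2 by the homography of the plane of the ears (known points), then match patches
n0=-.2705 # ears' upper face along N
def H(pl,pts):
    src=np.array([proj(*B,p) for p in pts],np.float32);dst=np.array([proj(*A,p) for p in pts],np.float32);return cv2.findHomography(src,dst)[0]
pts=[u*UP+v*AY+n0*N for u in(.5,.6) for v in(-.25,-.03)]
w=cv2.warpPerspective(b,H(0,pts),(640,480));cv2.imwrite('pics/w8w.png',w)
up=lambda i:cv2.resize(i,None,fx=4,fy=4,interpolation=cv2.INTER_CUBIC)
def match(name,c,h):
    x,y=c;r=12;h1,h2=h
    t=up(a[y-h2:y+h2,max(x-h1,0):x+h1]);X0=max(x-h1-r,0);q=up(w[y-h2-r:y+h2+r,X0:x+h1+r])
    m=cv2.matchTemplate(q,t,cv2.TM_CCOEFF_NORMED);_,v,_,l=cv2.minMaxLoc(m)
    print(name,'score %.2f'%v,'shift px',l[0]/4+X0-max(x-h1,0),l[1]/4-r)
match('ear lower-edge, loose',(45,175),(12,6));match('ear right edge',(54,195),(6,14))
match('upper screw loose clip',(53,295),(10,10))
match('head loose lower',(21,197),(9,9));match('head tight lower',(295,195),(9,9))
S=.520*UP-.2335*AY-.258*N
print('expected head shift for 4 mm',proj(*A,S-.004*N)-proj(*A,S))
E
python3 v.py
```

```text
ear lower-edge, loose score 0.97 shift px 0.0 0.0
ear right edge score 0.99 shift px 0.25 0.75
upper screw loose clip score 0.99 shift px -0.25 0.0
head loose lower score 0.94 shift px 3.5 -1.0
head tight lower score 0.99 shift px 0.0 0.0
expected head shift for 4 mm [ 4.2649 -1.1441]
```

Call:
apply_moves:
  moves:
    - [1,0,0,45,0,0,0]
    - [1,0,0,45,0,0,0]
    - [1,0,0,45,0,0,0]
    - [1,0,0,45,0,0,0]
    - [1,0,0,0,0,0,0]
    - [1,0,0,0,0,0,0]

```text
time: 25.15
tool_pos: [0.5135, 0.1853, 0.206]
tool_rot: [0.684, -0.664, -0.24, -0.183]
contact_force: [-0.2, -1.5, -0.8]
gripper_width: 0.295
```

```bash
cat > v2.py <<'E'
from h import *
s=manip.state();T=tool(s);np.save('Tw9',T);im=manip.grab_frame('wrist');cv2.imwrite('pics/w9.png',im)
print(T[:3,3])
G=lambda f:cv2.imread(f,0)
I={'w2':(G('pics/w2.png'),cam('wrist',np.load('Tw2.npy')),np.load('S.npy')),'w8':(G('pics/w8.png'),cam('wrist',np.load('Tw8.npy')),np.load('S.npy')),
   'w9':(cv2.cvtColor(im,cv2.COLOR_BGR2GRAY),cam('wrist',T),np.load('S.npy')+.180*AY)}
A=I['w2'][1];S0=np.load('S.npy');n0=-.2705
P=[u*UP+v*AY for u in(-.03,.06) for v in(-.03,.03)]
base=S0-N*(N@S0-n0)
W={}
for k,(g,C,S) in I.items():
    b=S-N*(N@S-n0)
    W[k]=cv2.warpPerspective(g,cv2.findHomography(np.array([proj(*C,b+p) for p in P],np.float32),np.array([proj(*A,base+p) for p in P],np.float32))[0],(640,480))
up=lambda i:cv2.resize(i,None,fx=4,fy=4,interpolation=cv2.INTER_CUBIC)
def match(name,k1,k2,x0,x1,y0,y1,r=10):
    t=up(W[k1][y0:y1,x0:x1]);X=max(x0-r,0);q=up(W[k2][y0-r:y1+r,X:x1+r])
    m=cv2.matchTemplate(q,t,cv2.TM_CCOEFF_NORMED);_,v,_,l=cv2.minMaxLoc(m)
    print(name,k1,'->',k2,'score %.2f'%v,'shift',l[0]/4+X-x0,l[1]/4-r)
for k1,k2 in(('w2','w9'),('w8','w9'),('w2','w8')):
    match('right edge',k1,k2,48,62,182,205);match('upper edge',k1,k2,33,57,169,181)
    match('upper ear screw',k1,k2,43,63,285,305)
    match('head',k1,k2,12,30,188,206)
match('head',"w8","w9",15,33,187,205);match('head',"w9","w8",16,34,187,205)
cv2.imwrite('pics/w9all.png',np.hstack([up(W[k][165:225,5:70]) for k in W]))
E
python3 v2.py
```

```text
[0.5135 0.1853 0.206 ]
right edge w2 -> w9 score 1.00 shift 1.5 6.25
upper edge w2 -> w9 score 0.98 shift 0.25 0.25
upper ear screw w2 -> w9 score 0.97 shift 0.25 0.25
head w2 -> w9 score 0.93 shift 4.25 -0.5
right edge w8 -> w9 score 0.99 shift 1.0 5.0
upper edge w8 -> w9 score 0.97 shift 0.25 0.25
upper ear screw w8 -> w9 score 0.95 shift 0.5 0.5
head w8 -> w9 score 0.95 shift 0.25 0.5
right edge w2 -> w8 score 1.00 shift 0.25 0.5
upper edge w2 -> w8 score 0.97 shift 0.0 0.0
upper ear screw w2 -> w8 score 0.99 shift -0.25 0.0
head w2 -> w8 score 0.94 shift 3.5 -1.0
head w8 -> w9 score 0.95 shift 0.5 0.25
head w9 -> w8 score 0.95 shift -0.5 -0.5
```

The driven head now matches the tight clip's head to within 0.25 px (about 0.2 mm) once the ear shift is removed, so the screw is home. Next I'll find the empty hole from above.

```bash
python3 - <<'E'
from h import *
a=np.radians(12.8);T=tool();U=T.copy();U[2,3]+=.0
g=pose([.478,.251,.28],[0,0,-1],[np.cos(a),np.sin(a),0]);plan(g,11)
L=np.real(logm(np.linalg.inv(T)@g));print(np.array([np.round((T@expm(L*k/11)@[.0023,.084,0,1])[:3],3) for k in range(0,12)]).tolist())
E
```

```text
rows 11 shift [-4.12 -8.29  4.74] turn [-2.28   7.199  2.593] tot 105.9754036143713 87.82868534901327
[[0.563, 0.189, 0.138], [0.552, 0.189, 0.141], [0.541, 0.191, 0.143], [0.53, 0.194, 0.147], [0.52, 0.198, 0.151], [0.51, 0.203, 0.156], [0.502, 0.209, 0.161], [0.495, 0.216, 0.167], [0.489, 0.224, 0.173], [0.484, 0.232, 0.18], [0.48, 0.24, 0.188], [0.479, 0.249, 0.196]]
```

Call:
apply_moves:
  moves:
    - [1,-4.1,-8.3,4.7,-2.28,7.2,2.6]
    - [1,-4.1,-8.3,4.7,-2.28,7.2,2.6]
    - [1,-4.1,-8.3,4.7,-2.28,7.2,2.6]
    - [1,-4.1,-8.3,4.7,-2.28,7.2,2.6]
    - [1,-4.1,-8.3,4.7,-2.28,7.2,2.6]
    - [1,-4.1,-8.3,4.7,-2.28,7.2,2.6]
    - [1,-4.1,-8.3,4.7,-2.28,7.2,2.6]
    - [1,-4.1,-8.3,4.7,-2.28,7.2,2.6]
    - [1,-4.1,-8.3,4.7,-2.28,7.2,2.6]
    - [1,-4.1,-8.3,4.7,-2.28,7.2,2.6]
    - [1,-4.1,-8.3,4.7,-2.28,7.2,2.6]
    - [1,0,0,0,0,0,0]
    - [1,0,0,0,0,0,0]

```text
time: 26.5
tool_pos: [0.4784, 0.2493, 0.2799]
tool_rot: [0.553, -0.553, 0.441, -0.441]
contact_force: [-0.5, -0.2, -2.0]
gripper_width: 0.291
```

```bash
python3 - <<'E'
from h import *
s=manip.state();T=tool(s);np.save('Tw10',T);im=manip.grab_frame('wrist');cv2.imwrite('pics/w10.png',im)
print(T,s['joint_pos'],s['gripper_width'])
K,C=cam('wrist',T);print('guess',proj(K,C,[.4685,.301,.07]),proj(K,C,[.4475,.388,.07]))
g=cv2.cvtColor(im,cv2.COLOR_BGR2GRAY)
cs,_=cv2.findContours((g<130).astype(np.uint8),cv2.RETR_LIST,cv2.CHAIN_APPROX_NONE)
for c in cs:
    A=cv2.contourArea(c)
    if 300<A<6000:
        (u,v),ax_,an=cv2.fitEllipse(c);x=onz(K,C,(u,v),.07);print('ell',u,v,ax_,A,x, 'hull ratio',A/(np.pi/4*ax_[0]*ax_[1]))
# rim of contour at plate height
E
```

```text
[[ 0.2216  0.0003  0.9751  0.4784]
 [-0.9751  0.0001  0.2216  0.2493]
 [-0.0001 -1.      0.0003  0.2799]
 [ 0.      0.      0.      1.    ]] [ 0.3424 -0.1691  1.7764  0.      1.5339  0.1189] 0.29134422724274284
guess [311.5106 152.6171] [310.1184  34.8695]
ell 358.3030700683594 330.5330505371094 (16.789670944213867, 71.65516662597656) 766.5 [0.5523 0.1432 0.07  ] hull ratio 0.8112086687325378
ell 261.939453125 330.681396484375 (16.723392486572266, 72.5306396484375) 774.0 [0.4589 0.1218 0.07  ] hull ratio 0.8124659880192933
ell 190.0174560546875 333.9893798828125 (62.784523010253906, 107.24299621582031) 3479.5 [0.3897 0.1022 0.07  ] hull ratio 0.6579689830493655
ell 305.82177734375 27.219703674316406 (46.163700103759766, 66.45994567871094) 2277.5 [0.4431 0.3924 0.07  ] hull ratio 0.9451656097945635
```

```bash
python3 - <<'E'
import cv2
g=cv2.imread('pics/w10.png',0)
for v in range(125,190,3): print(v,g[v,284:340:2])
E
```

```text
125 [190 160 161 163 164 162 163 162 163 165 164 163 162 163 218 244 245 245
 244 245 245 245 245 244 246 245 244 245]
128 [180 161 163 163 161 164 163 163 161 161 161 161 162 171 233 244 245 245
 244 245 245 244 244 245 245 245 245 245]
131 [238 181 160 161 162 160 160 165 161 164 161 162 164 176 240 243 244 244
 245 244 245 245 245 245 245 245 245 245]
134 [229 164 161 164 161 162 160 163 160 160 153 147 139 162 195 212 232 242
 244 244 244 244 244 245 246 245 245 245]
137 [238 203 165 161 161 164 162 157 143 142 146 153 160 158 160 157 156 162
 199 237 243 244 244 245 246 245 245 244]
140 [244 237 206 172 162 161 150 143 157 160 161 160 162 164 161 160 156 163
 153 164 219 243 244 244 245 245 245 244]
143 [245 245 245 229 164 150 150 158 161 159 161 160 161 162 162 159 163 162
 159 159 169 219 243 245 245 245 244 244]
146 [245 244 245 243 233 171 156 163 162 158 160 162 162 160 161 160 158 160
 161 160 163 195 235 244 245 244 244 245]
149 [244 244 244 243 231 191 160 158 160 160 161 160 159 162 158 161 161 162
 160 162 163 183 225 244 245 245 245 245]
152 [245 245 244 243 230 187 
[... 817 characters left out ...]
244 244 244 243 243 244 245 242 241 233 237 245 245 244 243 244
 244 243 244 244 244 244 245 244 244 244]
176 [243 244 244 244 244 244 244 243 244 244 244 244 243 244 244 243 244 243
 244 244 243 245 244 244 243 243 244 244]
179 [244 245 244 245 244 244 244 245 244 243 244 243 244 244 244 243 243 244
 244 244 244 243 245 244 244 243 243 244]
182 [244 243 244 244 244 243 244 243 244 244 243 244 244 244 244 243 244 244
 244 244 244 244 243 244 244 243 243 245]
185 [243 244 244 244 244 245 244 243 243 243 243 244 243 244 243 244 243 245
 243 243 242 244 243 243 245 244 244 244]
188 [244 244 244 244 244 244 244 244 244 243 243 243 244 243 243 243 243 243
 243 245 243 244 244 244 244 244 243 243]
```

```bash
python3 - <<'E'
from h import *
T=np.load('Tw10.npy');K,C=cam('wrist',T)
for uv in[(310.5,151),(294.3,151),(326.8,151),(310.5,134.3),(310.5,167.6)]: print(onz(K,C,uv,.07))
# tip via nose corner in this view
g=cv2.imread('pics/w10.png',0)
for v in range(240,262,2): print(v,g[v,296:328:2])
E
```

```text
[0.4674 0.3021 0.07  ]
[0.4539 0.2991 0.07  ]
[0.4809 0.3052 0.07  ]
[0.4643 0.3154 0.07  ]
[0.4705 0.2885 0.07  ]
240 [14 14 13 16 16 12 14 12 13 13 13  9 18 16 15 16]
242 [14 13 16 15 18 11 18 17 19 13 15  7 10 15 15 12]
244 [16 18 14 15 12 22 14 14 16 12 19 16 16 16 19 15]
246 [12 16 19  7 13 17 18 14 21 16 18 14 14 17 21 13]
248 [19 12 11  9 10 10 16 27 22 17 12 18 17 15 20 14]
250 [19 18 14 18 16 27 46 58 53 35 19 20 14 17 19 12]
252 [23 25 24 27 48 60 65 67 66 63 51 29 16 21 31 24]
254 [34 49 54 54 66 67 71 74 73 71 66 60 49 38 30 28]
256 [48 64 63 65 70 72 72 72 72 75 68 68 65 57 45 32]
258 [55 59 61 64 67 72 73 69 75 75 71 71 72 67 65 58]
260 [57 61 67 63 68 71 73 71 74 75 70 73 70 65 64 63]
```

Call:
apply_moves:
  moves:
    - [1,-28,0,0.6,0,0,0]
    - [1,-28,0,0.6,0,0,0]
    - [1,0,40,0,0,0,0]
    - [1,0,40,0,0,0,0]
    - [1,0,18,0,0,0,0]
    - [1,0,0,0,0,0,0]
    - [1,0,0,0,0,0,0]
    - [1,0,0,0,0,0,0]

```text
time: 27.35
tool_pos: [0.4671, 0.3062, 0.1843]
tool_rot: [0.554, -0.552, 0.441, -0.441]
contact_force: [-0.2, -0.8, -0.6]
gripper_width: 0.294
```

```bash
cat > p.py <<'E'
from h import *
s=manip.state();T=tool(s);t=(T@[.0023,.0839,-.0001,1])[:3];d=T[:3,:3].T@(np.array([.4677,.3018,t[2]])-t)*1e3
print('tip',t,'fix tool mm',d,'F',s['contact_force'],s['ft_torque'],'w',s['gripper_width'],'ydir',T[:3,1])
E
python3 p.py
```

```text
tip [0.4677 0.3042 0.1004] fix tool mm [ 2.2933 -0.0051 -0.566 ] F [-0.2026 -0.7533 -0.5842] [ 0.0492  0.0133 -0.0059] w 0.29392781314261 ydir [ 0.0028  0.0021 -1.    ]
```

Call:
apply_moves:
  moves:
    - [1,2.3,0,-0.5,0,0,0]
    - [1,0,15,0,0,0,0]
    - [1,0,10,0,0,0,0]
    - [1,0,0,0,0,0,0]
    - [1,0,0,0,0,0,0]
    - [1,0,0,0,0,0,0]

```text
time: 27.95
tool_pos: [0.4663, 0.3037, 0.1572]
tool_rot: [0.553, -0.553, 0.441, -0.441]
contact_force: [0.6, -1.4, -1.5]
gripper_width: 0.294
```

```bash
python3 p.py
```

```text
tip [0.4666 0.3015 0.0733] fix tool mm [-0.0842 -0.0002  1.1087] F [ 0.5646 -1.3548 -1.4903] [ 0.0273 -0.0429 -0.0116] w 0.2935905681403787 ydir [-0.0005  0.0007 -1.    ]
```

Call:
apply_moves:
  moves:
    - [1,0,4,1,0,0,0]
    - [1,0,4,0,0,0,0]
    - [1,0,4,0,0,0,0]
    - [1,0,0,0,0,0,0]
    - [1,0,0,0,0,0,0]

```text
time: 28.45
tool_pos: [0.467, 0.3038, 0.1449]
tool_rot: [-0.553, 0.553, -0.441, 0.441]
contact_force: [0.2, -0.5, -1.8]
gripper_width: 0.298
```

```bash
python3 p.py
```

```text
tip [0.4673 0.3016 0.061 ] fix tool mm [-0.1374 -0.0003  0.4667] F [ 0.1925 -0.5354 -1.8301] [ 0.0005  0.0315 -0.0447] w 0.2984013295244474 ydir [-0.0011  0.0005 -1.    ]
```

Tip is inside the hole (z = 0.061, below the plate top) with no contact force. Lowering the rest.

Call:
apply_moves:
  moves:
    - [1,0,10,0.3,0,0,0]
    - [1,0,10,0,0,0,0]
    - [1,0,8,0,0,0,0]
    - [1,0,3,0,0,0,0]
    - [1,0,1.5,0,0,0,0]
    - [1,0,0,0,0,0,0]
    - [1,0,0,0,0,0,0]

```text
time: 29.15
tool_pos: [0.4676, 0.3041, 0.113]
tool_rot: [0.553, -0.552, 0.441, -0.441]
contact_force: [-0.7, -0.0, -0.8]
gripper_width: 0.298
```

```bash
python3 p.py
```

```text
tip [0.4681 0.3019 0.0291] fix tool mm [ 0.0077 -0.0001 -0.3811] F [-0.7349 -0.0347 -0.8365] [-0.0075  0.0338  0.0548] w 0.29804314672781534 ydir [ 0.0001  0.001  -1.    ]
```

Call:
apply_moves:
  moves:
    - [1,0,1,0,0,0,0]
    - [1,0,1,0,0,0,0]
    - [1,0,0,0,0,0,0]
    - [1,0,0,0,0,0,0]

```text
time: 29.55
tool_pos: [0.4678, 0.3041, 0.1119]
tool_rot: [0.553, -0.552, 0.441, -0.441]
contact_force: [-2.3, -0.7, 4.9]
gripper_width: 0.295
```

```bash
python3 p.py
```

```text
tip [0.4682 0.3019 0.028 ] fix tool mm [ 0.0323 -0.0002 -0.504 ] F [-2.2576 -0.6678  4.8511] [-0.1789  0.4868  0.0211] w 0.2946874392893217 ydir [ 0.0002  0.001  -1.    ]
```

Call:
apply_moves:
  moves:
    - [1,0,-1,0,0,0,0]
    - [-1,0,0,0,0,0,0]
    - [-1,0,0,0,0,0,0]
    - [-1,0,0,0,0,0,0]
    - [-1,0,0,0,0,0,0]
    - [-1,0,0,0,0,0,0]
    - [-1,0,0,0,0,0,0]
    - [-1,0,0,0,0,0,0]
    - [-1,0,-20,0,0,0,0]
    - [-1,0,-40,0,0,0,0]
    - [-1,0,-40,0,0,0,0]
    - [-1,0,-40,0,0,0,0]
    - [-1,0,0,0,0,0,0]
    - [-1,0,0,0,0,0,0]

```text
time: 30.95
tool_pos: [0.468, 0.3041, 0.2532]
tool_rot: [0.554, -0.552, 0.441, -0.441]
contact_force: [-0.0, 0.5, -0.3]
gripper_width: 0.997
```

```bash
python3 - <<'E'
from h import *
s=manip.state();T=tool(s);print(T[:3,3],s['gripper_width'],s['contact_force'])
im=manip.grab_frame('wrist');cv2.imwrite('pics/w11.png',im);K,C=cam('wrist',T);g=cv2.cvtColor(im,cv2.COLOR_BGR2GRAY)
for z in(.14,.074,.07): print(z,proj(K,C,[.468,.302,z]),proj(K,C,[.447,.389,z]))
cs,_=cv2.findContours((g<60).astype(np.uint8),cv2.RETR_LIST,cv2.CHAIN_APPROX_NONE)
for c in cs:
    if 500<cv2.contourArea(c)<9000: print('dark blob',cv2.boundingRect(c),cv2.contourArea(c),cv2.minAreaRect(c))
# before/after change elsewhere
for n in('top','scene'):
    a=cv2.imread(f'pics/{n}0.png');b=manip.grab_frame(n);cv2.imwrite(f'pics/{n}11.png',b)
    K,C=cam(n);h=proj(K,C,[.468,.302,.105]).astype(int);print(n,h)
    for nm,box in {'top':[('beaker',(236,280,275,320)),('rack',(420,285,530,335)),('clamp',(345,278,372,348)),('brown1',(160,215,184,238)),('brown2',(215,252,238,275)),('slot',(125,262,152,285)),('nut',(160,255,188,280))],
      'scene':[('beaker',(395,240,438,296)),('rack',(238,60,292,162)),('clamp',(305,182,370,217)),('slot',(495,365,525,400)),('nut',(452,336,480,372)),('brown1',(398,303,422,342)),('brown2',(415,393,442,428))]}[n]:
        x0,y0,x1,y1=box;print('  ',nm,'mean|diff| %.1f'%cv2.absdiff(a[y0:y1,x0:x1],b[y0:y1,x0:x1]).mean())
E
```

```text
[0.468  0.3041 0.2532] 0.9973477651334508 [-0.0441  0.515  -0.2717]
0.14 [308.0128 250.7033] [305.8355 105.6889]
0.074 [308.2697 224.3395] [306.5967 108.6668]
0.07 [308.282  223.0774] [306.6322 108.8057]
dark blob (178, 341, 52, 113) 3235.0 ((201.9846954345703, 396.3304443359375), (41.25822067260742, 110.58324432373047), 10.784297943115234)
dark blob (429, 314, 56, 73) 1311.0 ((457.7000427246094, 346.8999938964844), (82.73451232910156, 24.59674835205078), 63.43495178222656)
dark blob (136, 314, 56, 74) 1316.0 ((162.292724609375, 346.9876708984375), (25.468219757080078, 82.67579650878906), 25.88702392578125)
dark blob (452, 219, 38, 40) 1063.5 ((471.4000549316406, 238.30003356933594), (36.68721008300781, 38.231163024902344), 53.97262954711914)
dark blob (289, 204, 41, 67) 2133.0 ((309.0, 237.0), (66.0, 40.0), 90.0)
dark blob (280, 84, 46, 50) 1712.5 ((302.48077392578125, 108.40383911132812), (49.61738204956055, 44.32224655151367), 78.69007110595703)
top [172 266]
   beaker mean|diff| 6.5
   rack mean|diff| 2.6
   clamp mean|diff| 18.2
   brown1 mean|diff| 3.9
   brown2 mean|diff| 4.5
   slot mean|diff| 90.6
   nut mean|diff| 12.0
scene [464 355]
   beaker mean|diff| 4.7
   rack mean|diff| 0.9
   clamp mean|diff| 16.6
   slot mean|diff| 1.3
   nut mean|diff| 10.3
   brown1 mean|diff| 1.4
   brown2 mean|diff| 1.3
```

```bash
python3 - <<'E'
import cv2,numpy as np
for n,(x0,y0,x1,y1) in {'top':(340,272,378,354),'scene':(300,176,376,222)}.items():
    for k in('0','11'):
        g=cv2.imread(f'pics/{n}{k}.png',0)[y0:y1,x0:x1];ys,xs=np.nonzero(g>np.median(g)+25);print(n,k,np.median(g),len(xs),xs.mean(),ys.mean(),xs.min(),xs.max(),ys.min(),ys.max())
E
python3 -c "
from plant import manip
print(manip.job_done())"
```

```text
top 0 45.0 436 18.754587155963304 39.596330275229356 11 28 10 72
top 11 36.0 415 18.693975903614458 40.556626506024095 10 28 10 72
scene 0 42.0 427 35.73536299765808 24.1288056206089 6 68 9 39
scene 11 33.0 412 36.29368932038835 23.805825242718445 6 68 9 39
the job is handed in; nothing more can be done
None
```

The proud screw is driven home, the driver is back upright in its stand, and the job is handed in at about 31 s.

- **What I did:** I took the hex nut driver from the right-hand hole. I set it square on the lower screw of the clip at -y (tilt about 0.1° or less) and pressed with about 14–20 N. I turned it clockwise about 330° until it stopped feeding. Then I stood the driver back in the same right-hand hole with its guard on the plate.
- **Screw home:** Re-seated and turned another 40°, the screw went no further, even at 20 N. In matching camera views its head sits level with the tight clip's head, within about 0.2 mm.
- **Disagreement:** By the arm's own position the screw went in only about 3.2 mm, and by the picture shift about 3.3–3.5 mm, where 4 mm was expected. I relied on the hard stop and the match with the tight clip. There was no clear lasting rise in torque at the stop, only one brief reading of 0.13 N m.
- **Driver and other things:** The last wrist picture shows the driver upright and the gripper clear. The beaker, rack, slotted driver and brown look-alikes show little change in the pictures. The tube clamp showed a larger change, but its outline is in the same place, so I put that down to the arm's shadow. The top camera's crop of the slotted driver differed strongly. I took that to be the arm in view, since the scene camera shows it unchanged.

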